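# Set a hair clipper against the flip stop of a blade-setting jig

## Robot

A 6-joint arm with a two-finger parallel gripper is mounted at the origin on the work surface. World frame = base frame: x ahead of the robot, y to its left, z up, the work surface at z = 0. Lengths are in m, angles in rad, forces in N, time in s.
With the tool pointing down it reaches from about 0.275 to 0.85 m from the base axis. Payload 5.2 kg.
Tool frame: the origin (TCP) lies on the centre line of the jaws, within the pads' length; the fingertips stand r.tip_extent ahead of it and the grasp point (between the pads) lies 2 mm behind it (r.tip_extent is the distance from the TCP to the fingertips, in m); z points along the fingers, x is the direction in which the jaws open and shut, and the axes are right-handed (so a half turn about z gives the same grasp; the last joint's range is limited). The gripper opens to 85 mm and grips with 20 to 120 N. Pads are 22 mm wide; open, the fingers measure 114 mm over their backs; the gripper's body (76 mm by 85 mm) begins 54 mm behind the grasp point. The pads swing forward as they close: fully open they stand 13 mm farther back than shut.
Start: joints at [-1.319, 0.259, 1.535, -0, 1.348, -0.203], TCP at [0.242, -0.494, 0.248] pointing down, gripper open.
Joint ranges: [-3.14, 3.14], [-0.91, 2.08], [0.19, 2.58], [-1.22, 4.36], [0.22, 2.71], [-3.12, 3.12]. Speed limits (rad/s): [2.57, 2.57, 3.14, 3.14, 3.14, 3.14].

## Interface

Orientations are given as a rotation vector (axis times angle).
In Python, from bench import r gives the robot as it stands. The module is installed in compiled form; this text tells all that it offers.
- The arm moves only by the tool move_arm, never from a script. Its arguments are lists of equal length, an entry for each row: "twist": the turn, a rotation vector about the tool's x, y, z in rad, a list of three; "offset": the shift along the tool's x, y, z in cm, a list of three; "fingers": the closure, from 0 (fully open) to 1 (shut). A call has 1 to 20 rows; each row shifts and turns the commanded pose from where the row before left it, along the tool's axes as they then stand; what a row does not reach is not made up. A row lasts 1/12 s, in which the tool goes at most 41.7 mm and 7.16 degrees, less where a joint would pass 70% of its speed; a pose out of reach is approached as far as the arm can. A call with a gripper value outside its range is refused whole. The fingers move at their own pace and stop on an object; "grip_force" is the grip in N (left out, the last holds). Time passes only in rows, so rows that do not move let the fingers close. It gives the time, the measured TCP pose, the force and the opening at its end, in the units of the state.
- r.read_state(): the state, without advancing time (a new reading comes with each control period).
- r.camera(name): name is "scene" or "top" or "wrist"; returns a dict with "image" (384x512x3 uint8, red, green, blue), "vertical_fov" (degrees; the focal length in pixels is half the picture's height over the tangent of half this angle, whatever the lens; pixels are square), "cx", "cy" (the principal point, pixels), "camera_from_world" (4x4, takes a point from world to camera coordinates); the wrist camera has in their place "T_tool_cam" (4x4, takes a point from camera to tool coordinates, whose origin is the TCP and whose axes are the tool frame's). Camera axes: x right, y down, z forward; pixel columns grow to the right and rows downward; lengths in m; the calibration is good to about 2 mm. A picture is of the moment at which its call begins: read the wrist's pose just before it. There is no depth.
- r.hand_in(): hands the job in, once; it reports no verdict.
Trained networks look in a picture, given as the dict that the camera call returned (one of the last four; its "shot" number tells which), for a name from the list of things; names that differ only in an ending like _2 or _b are one class to them, and where a whole thing is asked for, a point or a joint stands for the part that bears it (a point fixed in the world has none). Each returns a list of dicts, best first, with "conf" (0 to 1); they miss things now and then, are a little off and sometimes report something else, mostly with a low value. They report only what shows in the picture. A call takes as long as a camera call. They do not tell look-alikes from the thing itself.
- r.look_for(picture, target): "at" ([x, y, z] in m, in world coordinates, good to about 4 mm: the middle of the surface that is visible of it).
The state is a dict: "clock": time; "joint_pos": joint angles; "joint_velocities": joint speeds; "tau": joint torques, N m; "tool_pos": TCP position; "eef_rot": TCP orientation; "ft_force": force on the tool from outside, world axes, zero at the start; "ft_torque": the same for the moment, N m; "width": finger opening in m.
Only numpy, scipy, OpenCV 4.12 (cv2) and the standard library are available. Lean on these libraries where they do the work, as an engineer would, in place of code of your own. Each camera call takes 0.05 s, during which the arm holds its last target.

## Task

Gauge the hair clipper in the setting jig: take the raised flip stop by its bar and lower it under control (do not let it drop) until it is fully home on the fence, then bring the clipper flush along the fence and forward until its blade edge presses gently against the tip of the stop's screw, for about half a second. Then let go of the clipper and flip the stop fully up again, leaving the clipper lying where it was gauged, flat on the plate and flush with the fence. Do not ram the blade into the stop, and leave the bottle, the tin and the comb alone.

Things in the scene. Friction and masses are not known exactly. Their poses are not given: they have to be found in the camera images.
- jig: Fixed setting jig: steel plate 170 (x) x 360 (y) x 12 mm with an aluminium fence, a bar along y, top 26 mm above the table, clipper-side face at x = +30 mm, 15 mm thick. Origin: centre of the plate's underside, on the table. The clipper lies on the fence's -x side. A carriage (y = +72 to +108, x = 35 to 72 mm, up to 76 mm high) on the fence carries the flip stop.
- leaf (a joint): Flip stop's hinge angle, rad: 0 = down, home on the fence, level towards the jig's -x; 2.25 = fully up, leaning 39 degrees past vertical to +x, where its weight keeps it. It starts up. The hinge is almost frictionless: let go on the way, the stop (0.16 kg) falls to one side.
- leaf_hinge (a point): On the flip stop's hinge axis, which runs along the jig's y, 66 mm above the table, at jig x = +45 mm; the point lies in the middle of the stop's arm (14 mm wide), jig y = +90 mm. Turns with the stop.
- leaf_bar (a point): Grip point on the axis of the flip stop's round handle bar, 12 mm thick, along the jig's y, reaching 63 mm out from the arm on the +y side (away from the clipper). 45 mm (+y) from the arm's middle. At hinge angle q it is 90*cos(q) mm to the jig's -x of the hinge axis and 90*sin(q) mm above it. The bar can turn between gripping fingers.
- leaf_face (a point): On the flip stop's plate face that looks to the jig's -y (to the clipper), at its 8 mm adjusting screw. The screw sticks out of this face towards the clipper by 2 to 18 mm: the setting differs every time and is not measured; it does not yield. Stop down, the screw is 26 mm above the table at jig x = +8 mm, before the blade. Turns with the stop; its y stays the jig's y.
- clipper_centre (a point): Middle, half-way up, of the straight main part (44 mm wide in x, 120 long in y, 42 high) of the loose hair clipper, black with a steel cover, 0.2 to 0.5 kg. y points to the blade, z up. Flush with the fence: jig x = +8 mm, 33 mm above the table. Grip it across, finger tips at least 30 mm above the table to clear the fence. Starts 6 to 14 mm off the fence, a little askew.
- blade_edge (a point): Middle of the clipper's steel blade edge, a flat front 42 mm wide and 12 mm high, 90 mm ahead (+y) of the middle of the main part, 14 mm above the clipper's underside. Starts 25 to 90 mm short of the screw. A gentle press of it is 2 to 8 N.
- tonic: Bystander: amber bottle 56 mm thick, 130 mm high, beyond the fence. Origin at the centre of its underside.
- pomade: Bystander: metal tin 72 mm across, 45 mm high, beyond the fence. Origin at the centre of its underside.
- comb: Bystander: wooden comb lying flat, about 95 x 110 x 12 mm, to the left. Origin under the middle of its back.
There are look-alikes about, which are no part of the job. Of the things that look like the part that bears clipper_centre, the middle-sized one is meant.

How it is judged:
By the outcome, as a careful person would: the job done as asked, in the order asked, and still so for the second after the job is handed in, with the robot touching nothing.
It also fails if it takes over 72 s, if anything falls off the work surface, if the arm or the gripper's body presses on something with over 40 N, if the wrist force passes 120 N, or if a joint passes its speed limit or range.

## Working session

There is one attempt and no reset: what is moved stays moved. The work goes in short steps, Python scripts to look and compute and a tool call to move; the robot and the scene stay as the last step left them, time stands still between calls to the robot, and variables do not carry over. Pictures are saved under pics/ and viewed, and the job is handed in when it is done.

Besides the shell and the picture viewer there is one more tool, called after ">>>" by a JSON object that holds its "api" and its "payload", one argument or row to a line. move_arm: Moves the arm, as the interface text tells. Its arguments: {"type":"object","properties":{"twist":{"type":"array","items":{"type":"array","items":{"type":"number"}}},"offset":{"type":"array","items":{"type":"array","items":{"type":"number"}}},"fingers":{"type":"array","items":{"type":"number"}},"grip_force":{"type":"number"}},"required":["twist","offset","fingers"]}

```bash
mkdir -p pics; ls; cat > h.py <<'E'
import numpy as np, cv2
from bench import r
from scipy.spatial.transform import Rotation as R
def save(c,n,up=1.5): cv2.imwrite('pics/'+n,cv2.cvtColor(cv2.resize(c['image'],None,fx=up,fy=up,interpolation=cv2.INTER_CUBIC),cv2.COLOR_RGB2BGR))
def K(c):
    f=c['image'].shape[0]/2/np.tan(np.radians(c['vertical_fov'])/2); return f
def ctw(c,s=None):
    if 'camera_from_world' in c: return np.linalg.inv(np.array(c['camera_from_world']))
    T=np.eye(4);T[:3,:3]=R.from_rotvec(s['eef_rot']).as_matrix();T[:3,3]=s['tool_pos'];return T@np.array(c['T_tool_cam'])
def ray(c,u,v,z,s=None):
    T=ctw(c,s);f=K(c);d=T[:3,:3]@np.array([(u-c['cx'])/f,(v-c['cy'])/f,1]);o=T[:3,3];return o+d*(z-o[2])/d[2]
def proj(c,p,s=None):
    T=np.linalg.inv(ctw(c,s));q=T[:3,:3]@np.array(p)+T[:3,3];f=K(c);return np.array([q[0]/q[2]*f+c['cx'],q[1]/q[2]*f+c['cy']])
E
python3 - <<'E'
from h import *
np.set_printoptions(precision=4,suppress=True)
s=r.read_state();print(s, r.tip_extent)
for n in ['scene','top','wrist']:
    s=r.read_state();c=r.camera(n);save(c,n+'0.png');print(n,c['vertical_fov'],c['cx'],c['cy'])
    print(ctw(c,s))
    for t in ['jig','leaf','leaf_hinge','leaf_bar','leaf_face','clipper_centre','blade_edge','tonic','pomade','comb']:
        for d in r.look_for(c,t): print(t,round(d['conf'],2),np.round(d['at'],3),proj(c,d['at'],s).round())
E
```

```text
pics
{'clock': 0.0, 'joint_pos': array([-1.3188,  0.2593,  1.5361,  0.    ,  1.348 , -0.2028]), 'joint_velocities': array([-0.0011, -0.0002, -0.0017,  0.0001,  0.001 ,  0.0007]), 'tau': array([ -0.0017, -44.6035, -29.0574,  -0.0005,   0.0118,  -0.    ]), 'tool_pos': array([ 0.2415, -0.4936,  0.2475]), 'eef_rot': array([-2.664 ,  1.6627,  0.0021]), 'ft_force': array([-0.1048, -0.7748,  0.5964]), 'ft_torque': array([-0.069 , -0.0068,  0.0317]), 'width': 0.0852533609920919} 0.017
scene 43.48436464964822 262.5648672420119 187.84212911206913
[[ 0.3586  0.8149 -0.4554  1.1464]
 [ 0.9334 -0.3083  0.1834 -0.2807]
 [ 0.0091 -0.4909 -0.8712  1.2512]
 [ 0.      0.      0.      1.    ]]
jig 0.78 [0.547 0.004 0.01 ] [276. 199.]
jig 0.71 [ 0.519 -0.084  0.052] [244. 194.]
leaf 0.65 [0.587 0.071 0.13 ] [306. 183.]
leaf_hinge 0.7 [0.588 0.07  0.133] [306. 183.]
leaf_bar 0.72 [0.588 0.07  0.132] [306. 183.]
leaf_face 0.8 [0.59  0.071 0.132] [307. 183.]
clipper_centre 0.95 [ 0.707 -0.486  0.061] [118. 304.]
clipper_centre 0.92 [ 0.238 -0.329  0.028] [137. 147.]
clipper_centre 0.82 [ 0.518 -0.08   0.05
[... 839 characters left out ...]
ntre 0.93 [ 0.69  -0.481  0.059] [399. 142.]
clipper_centre 0.87 [ 0.503 -0.08   0.056] [266. 199.]
clipper_centre 0.67 [ 0.23  -0.327  0.028] [344. 291.]
blade_edge 0.94 [ 0.51  -0.079  0.055] [266. 197.]
blade_edge 0.72 [ 0.694 -0.481  0.061] [399. 140.]
tonic 0.56 [ 0.713 -0.144  0.084] [290. 129.]
pomade 0.84 [ 0.743 -0.027  0.042] [251. 122.]
comb 0.64 [0.453 0.439 0.012] [100. 211.]
wrist 64.77873871850929 251.45503569418628 191.87295935362025
[[ 0.4383 -0.8603 -0.2605  0.3086]
 [-0.8988 -0.42   -0.1255 -0.4621]
 [-0.0014  0.2891 -0.9573  0.374 ]
 [ 0.      0.      0.      1.    ]]
clipper_centre 0.56 [ 0.236 -0.336  0.027] [121. 109.]
blade_edge 0.91 [ 0.238 -0.334  0.032] [118. 108.]
```

View pics/scene0.png

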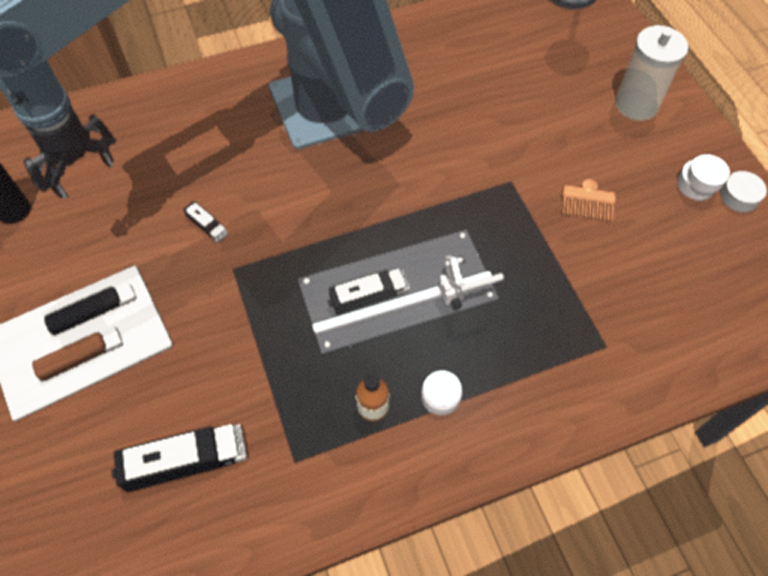

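View pics/top0.png

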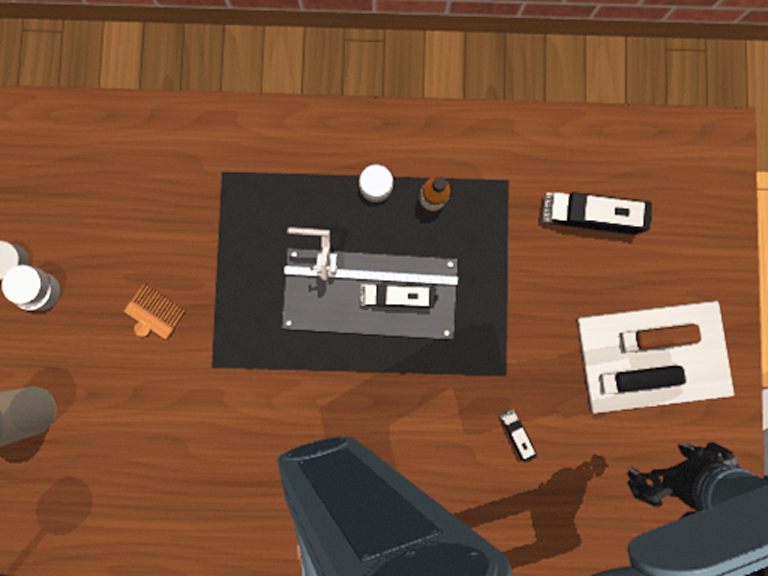

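The clipper look-alikes in the top view (1.5x pixels) are a small one at (517,436), a large one at (597,213), and one lying on the jig plate at (398,295). There are also the trimmers on the white board at (660,338) and (643,379). The middle-sized one is the clipper on the jig, at about (0.50,-0.08). The flip stop is up at (325,255).

```bash
python3 - <<'E'
from h import *
np.set_printoptions(precision=4,suppress=True)
c=r.camera('top');s=r.read_state()
im=c['image'][130:240,170:330];cv2.imwrite('pics/top_crop.png',cv2.cvtColor(cv2.resize(im,None,fx=5,fy=5,interpolation=cv2.INTER_CUBIC),cv2.COLOR_RGB2BGR))
for u,v in [(294,254),(450,264),(288,323),(446,333)]: print(ray(c,u/1.5,v/1.5,.012))
a=ray(c,285/1.5,270/1.5,.026);b=ray(c,457/1.5,280/1.5,.026);print(a,b,np.degrees(np.arctan2(-(a-b)[0],(a-b)[1])))
print(R.from_rotvec(s['eef_rot']).as_matrix())
print(np.array(r.camera('wrist')['T_tool_cam']))
E
```

```text
[0.5933 0.1429 0.012 ]
[ 0.5816 -0.1872  0.012 ]
[0.4476 0.1496 0.012 ]
[ 0.4362 -0.1814  0.012 ]
[0.5574 0.1581 0.026 ] [ 0.5469 -0.2003  0.026 ] -1.682942637444346
[[ 0.4393 -0.8984  0.    ]
 [-0.8984 -0.4393  0.    ]
 [-0.     -0.     -1.    ]]
[[ 1.     -0.0006 -0.0017  0.0007]
 [ 0.0011  0.9573  0.2891 -0.0742]
 [ 0.0014 -0.2891  0.9573 -0.1257]
 [ 0.      0.      0.      1.    ]]
```

View pics/top_crop.png

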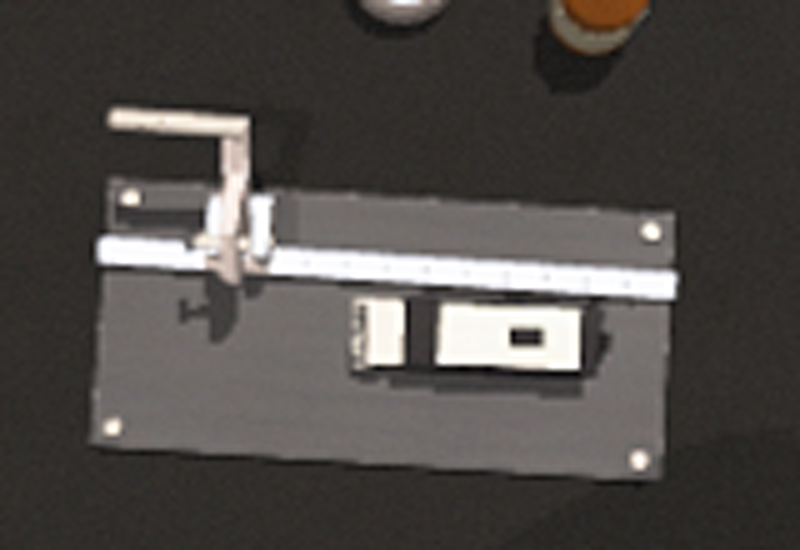

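>>> {"api": "move_arm", "payload": {
  "twist": [
    [0,0,-0.12],
    [0,0,-0.12],
    [0,0,-0.12],
    [0,0,-0.12],
    [0,0,-0.12],
    [0,0,-0.12],
    [0,0,-0.12],
    [0,0,-0.12],
    [0,0,-0.12]
  ],
  "offset": [
    [0,0,-0.9],
    [0,0,-0.9],
    [0,0,-0.9],
    [0,0,-0.9],
    [0,0,-0.9],
    [0,0,-0.9],
    [0,0,-0.9],
    [0,0,-0.9],
    [0,0,-0.9]
  ],
  "fingers": [0,0,0,0,0,0,0,0,0],
  "grip_force": 20
}}

```text
clock: 2.5
tool_pos: [0.2417, -0.494, 0.3297]
eef_rot: [-3.141, 0.047, -0.0]
ft_force: [0.0, -0.2, 0.8]
width: 0.0857
```

>>> {"api": "move_arm", "payload": {
  "twist": [
    [0,0,0],
    [0,0,0],
    [0,0,0],
    [0,0,0],
    [0,0,0],
    [0,0,0],
    [0,0,0],
    [0,0,0],
    [0,0,0],
    [0,0,0],
    [0,0,0],
    [0,0,0],
    [0,0,0],
    [0,0,0],
    [0,0,0],
    [0,0,0],
    [0,0,0],
    [0,0,0]
  ],
  "offset": [
    [1.7,-3.5,0],
    [1.7,-3.5,0],
    [1.7,-3.5,0],
    [1.7,-3.5,0],
    [1.7,-3.5,0],
    [1.7,-3.5,0],
    [1.7,-3.5,0],
    [1.7,-3.5,0],
    [1.7,-3.5,0],
    [1.7,-3.5,0],
    [1.7,-3.5,0],
    [1.7,-3.5,0],
    [1.7,-3.5,0],
    [1.7,-3.5,0],
    [1.7,-3.5,0],
    [1.7,-3.5,0],
    [0,0,0],
    [0,0,0]
  ],
  "fingers": [0,0,0,0,0,0,0,0,0,0,0,0,0,0,0,0,0,0]
}}

```text
clock: 4.0
tool_pos: [0.5339, 0.0576, 0.3288]
eef_rot: [3.141, -0.05, -0.001]
ft_force: [-0.4, 0.1, 0.7]
width: 0.0854
```

```bash
python3 - <<'E'
from h import *
np.set_printoptions(precision=4,suppress=True)
s=r.read_state();c=r.camera('wrist');save(c,'w1.png')
print(s['clock'],s['tool_pos'],s['eef_rot'],s['ft_force'],s['joint_pos'])
import pickle;pickle.dump((s,c),open('w1.pkl','wb'))
for t in ['jig','leaf','leaf_hinge','leaf_bar','leaf_face','clipper_centre','blade_edge']:
        for d in r.look_for(c,t): print(t,round(d['conf'],2),np.round(d['at'],3),(1.5*proj(c,d['at'],s)).round())
E
```

```text
4.0 [0.5339 0.0576 0.3288] [ 3.1412 -0.05   -0.0013] [-0.3919  0.0801  0.7108] [-0.1002  0.1941  1.4234 -0.0001  1.5248 -0.0684]
jig 0.57 [0.533 0.041 0.01 ] [377. 245.]
leaf 0.73 [0.604 0.075 0.134] [474. 230.]
leaf_hinge 0.88 [0.603 0.075 0.126] [471. 228.]
leaf_bar 0.82 [0.601 0.076 0.139] [471. 230.]
leaf_face 0.76 [0.604 0.072 0.131] [474. 233.]
clipper_centre 0.84 [ 0.212 -0.331  0.028] [120. 562.]
clipper_centre 0.66 [ 0.743 -0.019  0.045] [599. 308.]
clipper_centre 0.57 [ 0.51  -0.065  0.054] [356. 363.]
blade_edge 0.88 [ 0.212 -0.334  0.031] [119. 567.]
blade_edge 0.71 [ 0.511 -0.067  0.054] [358. 365.]
```

View pics/w1.png

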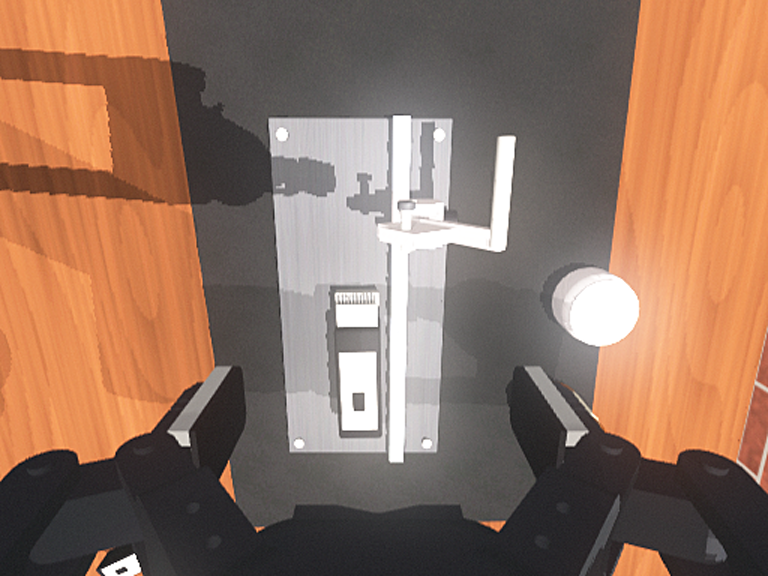

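The wrist view shows the plate corners at (270,119), (452,119), (289,452) and (438,452). The fence runs along x≈398, the bar goes from (498,247) to (507,138), and the clipper spans (335-380, 287-437).

```bash
python3 - <<'E'
from h import *
import pickle
np.set_printoptions(precision=4,suppress=True)
s,c=pickle.load(open('w1.pkl','rb'))
def P(u,v,z): return ray(c,u/1.5,v/1.5,z,s)
q=[P(*a,.012) for a in [(281,134),(439,134),(299,443),(427,442)]];print(np.array(q),np.mean(q,0))
q=[P(*a,.012) for a in [(270,118),(452,119),(289,452),(438,452)]];print(np.array(q),np.mean(q,0))
def yaw(a,b): d=a-b; return np.degrees(np.arctan2(-d[0],d[1]))
a,b=P(391,116,.026),P(389,461,.026);print('fence L',a,b,yaw(a,b))
a,b=P(410,116,.026),P(403.5,461,.026);print('fence R',a,b,yaw(a,b))
a,b=P(507,138,.136),P(497,247,.136);print('bar',a,b,yaw(a,b))
for n,a in dict(blL=(335,291),blR=(379,291)).items(): print(n,P(*a,.032))
for n,a in dict(topL=(342,433),topR=(380,432),tL2=(338,352),tR2=(378,351)).items(): print(n,P(*a,.054))
import cv2
im=c['image'][60:310,160:360];cv2.imwrite('pics/w1c.png',cv2.cvtColor(cv2.resize(im,None,fx=2.4*1.,fy=2.4,interpolation=cv2.INTER_CUBIC),cv2.COLOR_RGB2BGR))
E
```

```text
[[ 0.4481  0.1491  0.012 ]
 [ 0.594   0.1443  0.012 ]
 [ 0.4374 -0.183   0.012 ]
 [ 0.5825 -0.1863  0.012 ]] [ 0.5155 -0.019   0.012 ]
[[ 0.4394  0.1633  0.012 ]
 [ 0.6058  0.1569  0.012 ]
 [ 0.4249 -0.1946  0.012 ]
 [ 0.595  -0.2     0.012 ]] [ 0.5163 -0.0186  0.012 ]
fence L [0.5497 0.1604 0.026 ] [ 0.5388 -0.1995  0.026 ] -1.736589864276459
fence R [0.5665 0.1598 0.026 ] [ 0.5549 -0.2     0.026 ] -1.843580850812883
bar [0.6234 0.1365 0.136 ] [0.6199 0.0628 0.136 ] -2.701831114487566
blL [0.4911 0.002  0.032 ]
blR [0.534  0.0006 0.032 ]
topL [ 0.4916 -0.1428  0.054 ]
topR [ 0.5304 -0.1428  0.054 ]
tL2 [ 0.4927 -0.0527  0.054 ]
tR2 [ 0.5313 -0.0529  0.054 ]
```

View pics/w1c.png

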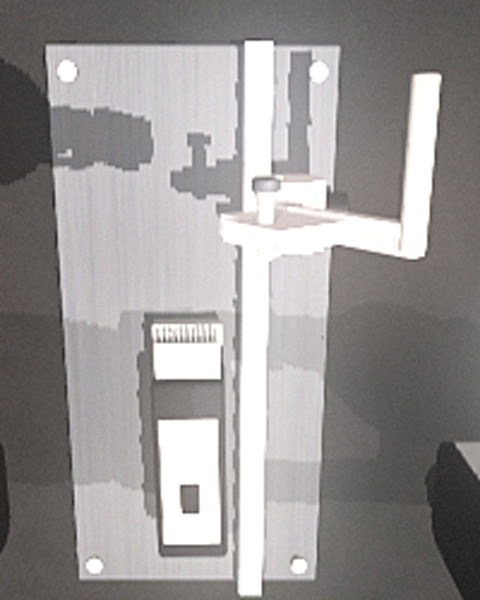

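>>> {"api": "move_arm", "payload": {
  "twist": [
    [0,0,0],
    [0,0,0],
    [0,0,0],
    [0,0,0],
    [0,0,0],
    [0,0,0],
    [0,0,0],
    [0,0,0],
    [0,0,0],
    [0,0,0],
    [0,0,0],
    [0,0,0]
  ],
  "offset": [
    [2.84,-1.93,0],
    [2.84,-1.93,0],
    [2.85,-1.92,0],
    [0,0,3],
    [0,0,3],
    [0,0,3],
    [0,0,3],
    [0,0,2],
    [0,0,1.5],
    [0,0,1.0],
    [0,0,0],
    [0,0,0]
  ],
  "fingers": [0,0,0,0,0,0,0,0,0,0,0,0]
}}

```text
clock: 5.4
tool_pos: [0.621, 0.11, 0.1645]
eef_rot: [3.141, -0.058, -0.0]
ft_force: [0.3, 0.0, 0.5]
width: 0.0855
```

```bash
python3 - <<'E'
from h import *
np.set_printoptions(precision=4,suppress=True)
s=r.read_state();c=r.camera('wrist');save(c,'w2.png')
print(s['clock'],s['tool_pos'],s['eef_rot'],s['ft_force'],s['joint_pos'])
E
```

```text
5.4 [0.621  0.11   0.1645] [ 3.1411 -0.0575 -0.0003] [0.3244 0.0464 0.4653] [-0.0012  0.4638  1.4447 -0.      1.2332  0.0354]
```

View pics/w2.png

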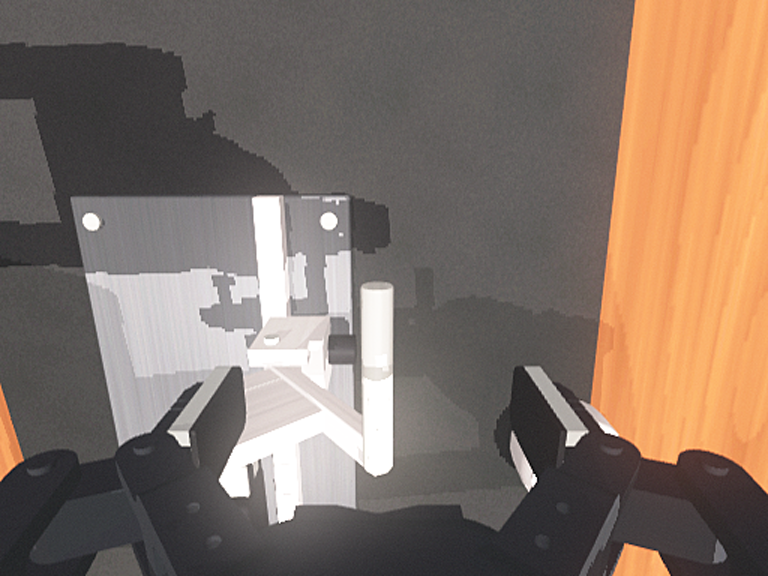

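The bar is centred between the open jaws, at x≈377 in the picture. I'll go down 3 cm and close.

>>> {"api": "move_arm", "payload": {
  "twist": [
    [0,0,0],
    [0,0,0],
    [0,0,0],
    [0,0,0],
    [0,0,0],
    [0,0,0],
    [0,0,0],
    [0,0,0],
    [0,0,0],
    [0,0,0],
    [0,0,0],
    [0,0,0]
  ],
  "offset": [
    [0,0,1.5],
    [0,0,1.0],
    [0,0,0.5],
    [0,0,0],
    [0,0,0],
    [0,0,0],
    [0,0,0],
    [0,0,0],
    [0,0,0],
    [0,0,0],
    [0,0,0],
    [0,0,0]
  ],
  "fingers": [0,0,0.3,0.6,0.8,1,1,1,1,1,1,1],
  "grip_force": 20
}}

```text
clock: 6.45
tool_pos: [0.6209, 0.1105, 0.1349]
eef_rot: [3.141, -0.056, 0.0]
ft_force: [-3.3, 0.1, 6.0]
width: 0.0113
```

```bash
python3 - <<'E'
from h import *
np.set_printoptions(precision=4,suppress=True)
s=r.read_state();c=r.camera('wrist');save(c,'w3.png')
print(s['clock'],s['tool_pos'],s['eef_rot'],s['ft_force'],s['ft_torque'],s['width'])
E
```

```text
6.45 [0.6209 0.1105 0.1349] [ 3.1411 -0.0564  0.0004] [-3.3152  0.1137  6.026 ] [-0.077   0.4882 -0.0248] 0.01130730145054209
```

View pics/w3.png

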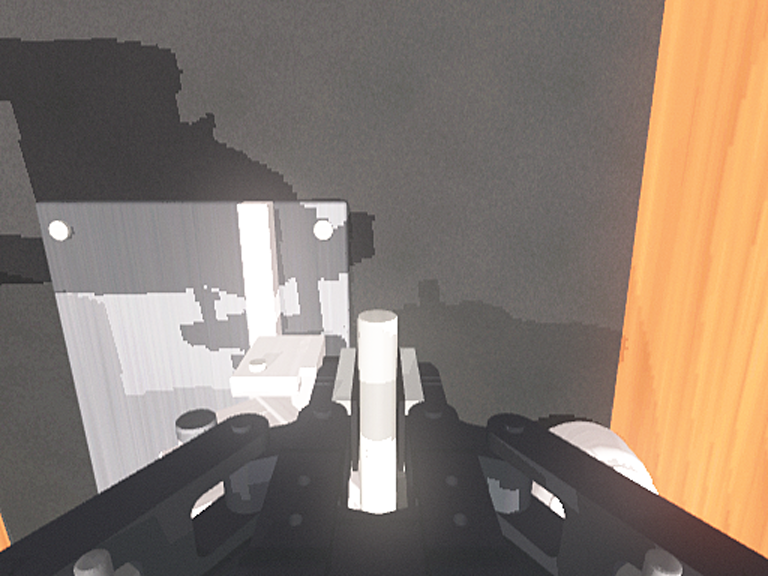

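```bash
cat > arc.py <<'E'
import numpy as np
def arc(q0,q1,n):
    q=np.linspace(q0,q1,n+1);x=np.round(-9*np.cos(q),2);z=np.round(-9*np.sin(q),2)
    return [[round(a,2),0,round(b,2)] for a,b in zip(np.diff(x),np.diff(z))]
E
python3 - <<'E'
from arc import arc
qs=[2.25,1.85,1.2,0.6,0.15]
for a,b,n in [(2.25,1.95,8),(1.95,1.3,14),(1.3,0.65,14),(0.65,0.1,14)]: print(a,b,arc(a,b,n))
E
```

```text
2.25 1.95 [[np.float64(-0.26), 0, np.float64(-0.21)], [np.float64(-0.28), 0, np.float64(-0.2)], [np.float64(-0.28), 0, np.float64(-0.18)], [np.float64(-0.29), 0, np.float64(-0.18)], [np.float64(-0.29), 0, np.float64(-0.16)], [np.float64(-0.3), 0, np.float64(-0.16)], [np.float64(-0.31), 0, np.float64(-0.14)], [np.float64(-0.31), 0, np.float64(-0.13)]]
1.95 1.3 [[np.float64(-0.39), 0, np.float64(-0.15)], [np.float64(-0.4), 0, np.float64(-0.12)], [np.float64(-0.4), 0, np.float64(-0.11)], [np.float64(-0.41), 0, np.float64(-0.09)], [np.float64(-0.41), 0, np.float64(-0.07)], [np.float64(-0.42), 0, np.float64(-0.05)], [np.float64(-0.41), 0, np.float64(-0.04)], [np.float64(-0.42), 0, np.float64(-0.01)], [np.float64(-0.42), 0, np.float64(0.01)], [np.float64(-0.41), 0, np.float64(0.02)], [np.float64(-0.42), 0, np.float64(0.05)], [np.float64(-0.41), 0, np.float64(0.06)], [np.float64(-0.41), 0, np.float64(0.09)], [np.float64(-0.41), 0, np.float64(0.1)]]
1.3 0.65 [[np.float64(-0.4), 0, np.float64(0.12)], [np.float64(-0.39), 0, np.float64(0.14)], [np.float64(-0.39), 0, np.float64(0.16)], [np.float
[... 346 characters left out ...]
0, np.float64(0.3)], [np.float64(-0.27), 0, np.float64(0.32)], [np.float64(-0.26), 0, np.float64(0.32)]]
0.65 0.1 [[np.float64(-0.21), 0, np.float64(0.29)], [np.float64(-0.2), 0, np.float64(0.29)], [np.float64(-0.19), 0, np.float64(0.3)], [np.float64(-0.17), 0, np.float64(0.31)], [np.float64(-0.16), 0, np.float64(0.32)], [np.float64(-0.15), 0, np.float64(0.32)], [np.float64(-0.13), 0, np.float64(0.32)], [np.float64(-0.13), 0, np.float64(0.34)], [np.float64(-0.11), 0, np.float64(0.33)], [np.float64(-0.09), 0, np.float64(0.34)], [np.float64(-0.09), 0, np.float64(0.34)], [np.float64(-0.07), 0, np.float64(0.35)], [np.float64(-0.05), 0, np.float64(0.35)], [np.float64(-0.05), 0, np.float64(0.35)]]
```

>>> {"api": "move_arm", "payload": {
  "twist": [
    [0,0,0],
    [0,0,0],
    [0,0,0],
    [0,0,0],
    [0,0,0],
    [0,0,0],
    [0,0,0],
    [0,0,0],
    [0,0,0]
  ],
  "offset": [
    [-0.26,0,-0.21],
    [-0.28,0,-0.2],
    [-0.28,0,-0.18],
    [-0.29,0,-0.18],
    [-0.29,0,-0.16],
    [-0.3,0,-0.16],
    [-0.31,0,-0.14],
    [-0.31,0,-0.13],
    [0,0,0]
  ],
  "fingers": [1,1,1,1,1,1,1,1,1]
}}

```text
clock: 7.25
tool_pos: [0.5983, 0.1113, 0.1495]
eef_rot: [3.141, -0.056, 0.005]
ft_force: [3.7, 0.9, 6.7]
width: 0.0115
```

>>> {"api": "move_arm", "payload": {
  "twist": [
    [0,0,0],
    [0,0,0],
    [0,0,0],
    [0,0,0],
    [0,0,0],
    [0,0,0],
    [0,0,0],
    [0,0,0],
    [0,0,0],
    [0,0,0],
    [0,0,0],
    [0,0,0],
    [0,0,0],
    [0,0,0]
  ],
  "offset": [
    [-0.39,0,-0.2],
    [-0.4,0,-0.17],
    [-0.4,0,-0.11],
    [-0.41,0,-0.09],
    [-0.41,0,-0.07],
    [-0.42,0,-0.05],
    [-0.41,0,-0.04],
    [-0.42,0,-0.01],
    [-0.42,0,0.01],
    [-0.41,0,0.02],
    [-0.42,0,0.05],
    [-0.41,0,0.06],
    [-0.41,0,0.09],
    [-0.41,0,0.1]
  ],
  "fingers": [1,1,1,1,1,1,1,1,1,1,1,1,1,1]
}}

```text
clock: 8.42
tool_pos: [0.5396, 0.1133, 0.1516]
eef_rot: [3.141, -0.056, -0.001]
ft_force: [1.1, -1.0, 2.3]
width: 0.011
```

>>> {"api": "move_arm", "payload": {
  "twist": [
    [0,0,0],
    [0,0,0],
    [0,0,0],
    [0,0,0],
    [0,0,0],
    [0,0,0],
    [0,0,0],
    [0,0,0],
    [0,0,0],
    [0,0,0],
    [0,0,0],
    [0,0,0],
    [0,0,0],
    [0,0,0]
  ],
  "offset": [
    [-0.4,0,0.12],
    [-0.39,0,0.14],
    [-0.39,0,0.16],
    [-0.38,0,0.17],
    [-0.37,0,0.19],
    [-0.36,0,0.21],
    [-0.35,0,0.23],
    [-0.34,0,0.24],
    [-0.33,0,0.26],
    [-0.32,0,0.27],
    [-0.3,0,0.29],
    [-0.29,0,0.3],
    [-0.27,0,0.32],
    [-0.26,0,0.32]
  ],
  "fingers": [1,1,1,1,1,1,1,1,1,1,1,1,1,1]
}}

```text
clock: 9.58
tool_pos: [0.4927, 0.1151, 0.1195]
eef_rot: [-3.141, 0.057, -0.0]
ft_force: [0.8, -0.2, 0.1]
width: 0.0109
```

>>> {"api": "move_arm", "payload": {
  "twist": [
    [0,0,0],
    [0,0,0],
    [0,0,0],
    [0,0,0],
    [0,0,0],
    [0,0,0],
    [0,0,0],
    [0,0,0],
    [0,0,0],
    [0,0,0],
    [0,0,0],
    [0,0,0],
    [0,0,0],
    [0,0,0],
    [0,0,0]
  ],
  "offset": [
    [-0.21,0,0.29],
    [-0.2,0,0.29],
    [-0.19,0,0.3],
    [-0.17,0,0.31],
    [-0.16,0,0.32],
    [-0.15,0,0.32],
    [-0.13,0,0.32],
    [-0.13,0,0.34],
    [-0.11,0,0.33],
    [-0.09,0,0.34],
    [-0.09,0,0.34],
    [-0.07,0,0.35],
    [-0.05,0,0.35],
    [-0.05,0,0.35],
    [0,0,0]
  ],
  "fingers": [1,1,1,1,1,1,1,1,1,1,1,1,1,1,1]
}}

```text
clock: 10.83
tool_pos: [0.4749, 0.1157, 0.0737]
eef_rot: [-3.141, 0.057, 0.0]
ft_force: [1.6, 0.7, -0.4]
width: 0.0115
```

>>> {"api": "move_arm", "payload": {
  "twist": [
    [0,0,0],
    [0,0,0],
    [0,0,0],
    [0,0,0],
    [0,0,0],
    [0,0,0]
  ],
  "offset": [
    [-0.03,0,0.2],
    [-0.01,0,0.2],
    [0,0,0.15],
    [0,0,0.1],
    [0,0,0.1],
    [0,0,0]
  ],
  "fingers": [1,1,1,1,1,1]
}}

```text
clock: 11.33
tool_pos: [0.4744, 0.1158, 0.0666]
eef_rot: [-3.141, 0.057, 0.0]
ft_force: [1.6, -0.6, -0.1]
width: 0.0114
```

>>> {"api": "move_arm", "payload": {
  "twist": [
    [0,0,0],
    [0,0,0],
    [0,0,0],
    [0,0,0]
  ],
  "offset": [
    [0,0,0.1],
    [0,0,0.1],
    [0,0,0.05],
    [0,0,0]
  ],
  "fingers": [1,1,1,1]
}}

```text
clock: 11.67
tool_pos: [0.4744, 0.1157, 0.0641]
eef_rot: [-3.141, 0.056, 0.001]
ft_force: [1.6, 0.4, 0.5]
width: 0.011
```

>>> {"api": "move_arm", "payload": {
  "twist": [
    [0,0,0],
    [0,0,0],
    [0,0,0]
  ],
  "offset": [
    [0,0,0.1],
    [0,0,0.05],
    [0,0,0]
  ],
  "fingers": [1,1,1]
}}

```text
clock: 11.92
tool_pos: [0.4744, 0.1157, 0.0633]
eef_rot: [3.141, -0.056, -0.0]
ft_force: [-1.3, 1.0, 7.1]
width: 0.011
```

>>> {"api": "move_arm", "payload": {
  "twist": [
    [0,0,0],
    [0,0,0],
    [0,0,0]
  ],
  "offset": [
    [0,0,0.1],
    [0,0,0.05],
    [0,0,0]
  ],
  "fingers": [1,1,1]
}}

```text
clock: 12.17
tool_pos: [0.4744, 0.1158, 0.063]
eef_rot: [3.141, -0.056, 0.001]
ft_force: [-5.4, -0.8, 18.6]
width: 0.011
```

```bash
python3 - <<'E'
from h import *
np.set_printoptions(precision=4,suppress=True)
s=r.read_state();c=r.camera('scene')
print(s['clock'],s['tool_pos'],s['ft_force'])
im=c['image'][130:260,190:350];cv2.imwrite('pics/s4.png',cv2.cvtColor(cv2.resize(im,None,fx=4.5,fy=4.5,interpolation=cv2.INTER_CUBIC),cv2.COLOR_RGB2BGR))
E
```

```text
12.1667 [0.4744 0.1158 0.063 ] [-5.3608 -0.7802 18.6308]
```

View pics/s4.png

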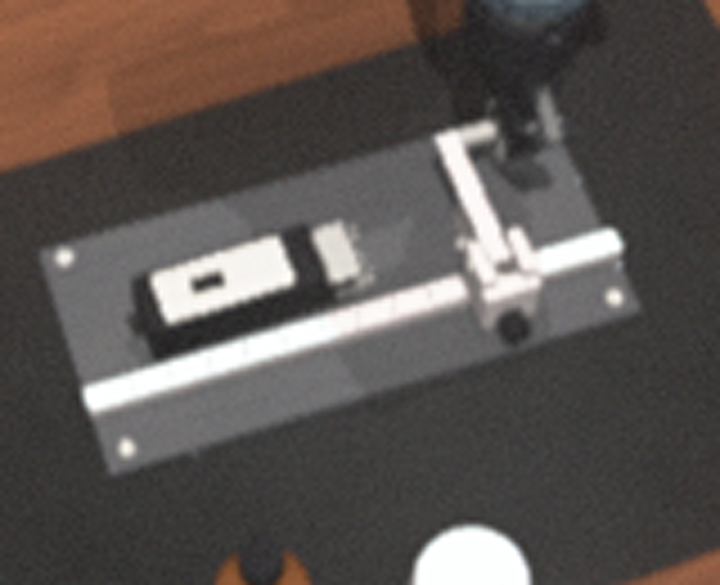

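>>> {"api": "move_arm", "payload": {
  "twist": [
    [0,0,0],
    [0,0,0],
    [0,0,0],
    [0,0,0],
    [0,0,0],
    [0,0,0],
    [0,0,0],
    [0,0,0],
    [0,0,0],
    [0,0,0],
    [0,0,0],
    [0,0,0],
    [0,0,0],
    [0,0,0],
    [0,0,0],
    [0,0,0]
  ],
  "offset": [
    [0,0,0],
    [0,0,0],
    [0,0,0],
    [0,0,0],
    [0,0,0],
    [0,0,-1],
    [0,0,-3],
    [0,0,-4],
    [0,0,-4],
    [0,0,-4],
    [0.6,3,-1],
    [0.6,3.5,0],
    [0.6,3.5,0],
    [0.6,3.5,0],
    [0,0,0],
    [0,0,0]
  ],
  "fingers": [0.7,0.5,0.4,0.4,0.4,0.4,0.4,0.2,0,0,0,0,0,0,0,0]
}}

```text
clock: 13.55
tool_pos: [0.4937, -0.0217, 0.2318]
eef_rot: [-3.141, 0.063, -0.0]
ft_force: [0.2, 1.0, -0.4]
width: 0.0858
```

```bash
python3 - <<'E'
from h import *
import pickle
np.set_printoptions(precision=4,suppress=True)
s=r.read_state();c=r.camera('wrist');save(c,'w5.png')
pickle.dump((s,c),open('w5.pkl','wb'))
print(s['clock'],s['tool_pos'],s['eef_rot'],s['ft_force'])
for t in ['leaf','leaf_bar','leaf_face','clipper_centre','blade_edge']:
        for d in r.look_for(c,t): print(t,round(d['conf'],2),np.round(d['at'],3),(1.5*proj(c,d['at'],s)).round())
E
```

```text
13.55 [ 0.4937 -0.0217  0.2318] [-3.1409  0.0626 -0.0002] [ 0.2321  0.9763 -0.4095]
leaf 0.97 [0.501 0.075 0.071] [382. 110.]
leaf_bar 0.91 [0.501 0.077 0.077] [383. 105.]
leaf_face 0.65 [0.5   0.074 0.068] [380. 112.]
clipper_centre 0.67 [ 0.509 -0.07   0.052] [401. 326.]
clipper_centre 0.62 [ 0.24  -0.314  0.019] [123. 563.]
blade_edge 0.8 [ 0.236 -0.317  0.022] [118. 569.]
blade_edge 0.71 [ 0.513 -0.067  0.052] [406. 322.]
```

View pics/w5.png

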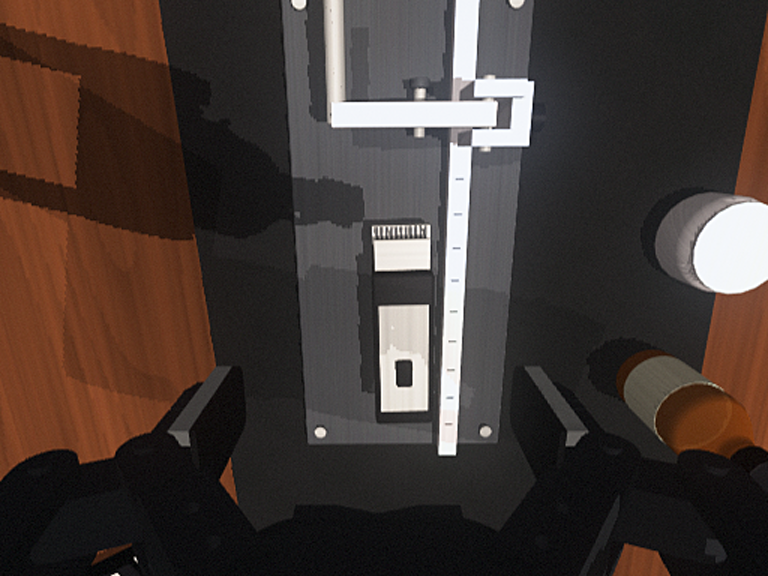

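The stop is down: the arm is at (412,114) and the screw tip at (419,137). The blade edge is at (373..430, 226), the clipper body spans x 375-432 and the fence face is at x≈447.

```bash
python3 - <<'E'
from h import *
import pickle
np.set_printoptions(precision=1,suppress=True)
s,c=pickle.load(open('w5.pkl','rb'))
a=np.radians(-1.85);M=np.array([[np.cos(a),np.sin(a)],[-np.sin(a),np.cos(a)]])
def P(u,v,z):
    p=ray(c,u/1.5,v/1.5,z,s); return np.r_[M@(p[:2]-[.5152,-.019]),z]*1000, p*1000
for n,q in dict(screwtip=(419,137,.026),blL=(373,228,.034),blR=(430,227,.034),topBL=(379,412,.054),topBR=(429,411,.054),topFL=(381,306,.054),topFR=(429,306,.054),rimL=(376,412,.04),coverFL=(374,271,.05),coverFR=(431,271,.05),fT=(450,200,.026),fB=(438,455,.026),s1=(299,3,.012),s2=(517,3,.012),s3=(320,432,.012),s4=(486,431,.012),armB=(400,128,.07)).items(): print(n,*P(*q))
im=c['image'][50:300,180:350];cv2.imwrite('pics/w5c.png',cv2.cvtColor(cv2.resize(im,None,fx=2.4,fy=2.4,interpolation=cv2.INTER_CUBIC),cv2.COLOR_RGB2BGR))
E
```

```text
screwtip [ 8.8 79.1 26. ] [526.6  59.8  26. ]
blL [-23.7  17.4  34. ] [492.1  -0.9  34. ]
blR [17.1 17.7 34. ] [532.8  -1.8  34. ]
topBL [ -20.5 -120.    54. ] [ 490.8 -138.3   54. ]
topBR [  17.5 -119.4   54. ] [ 528.8 -138.9   54. ]
topFL [-18.4 -34.8  54. ] [495.6 -53.2  54. ]
topFR [ 15.5 -35.1  54. ] [529.5 -54.6  54. ]
rimL [ -22.9 -128.7   40. ] [ 488.1 -146.9   40. ]
coverFL [-23.2 -10.3  50. ] [491.7 -28.5  50. ]
coverFR [ 16.7 -10.6  50. ] [531.6 -30.1  50. ]
fT [31.9 35.8 26. ] [548.3  15.8  26. ]
fB [  29.7 -179.8   26. ] [ 539.1 -199.7   26. ]
s1 [-71.7 165.3  12. ] [448.8 148.5  12. ]
s2 [ 74. 164.  12.] [594.5 142.5  12. ]
s3 [ -72.5 -165.8   12. ] [ 437.3 -182.4   12. ]
s4 [  73.2 -166.    12. ] [ 583.  -187.3   12. ]
armB [-6.5 83.1 70. ] [511.4  64.3  70. ]
```

View pics/w5c.png

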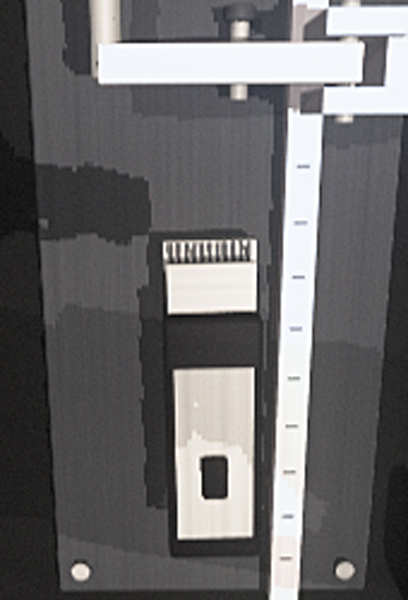

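>>> {"api": "move_arm", "payload": {
  "twist": [
    [0,0,-0.005],
    [0,0,0],
    [0,0,0],
    [0,0,0],
    [0,0,0],
    [0,0,0],
    [0,0,0],
    [0,0,0],
    [0,0,0]
  ],
  "offset": [
    [0.94,3.42,0],
    [0.94,3.42,0],
    [0,0,4],
    [0,0,4],
    [0,0,3],
    [0,0,2],
    [0,0,1],
    [0,0,0],
    [0,0,0]
  ],
  "fingers": [0,0,0,0,0,0,0,0,0]
}}

```text
clock: 14.6
tool_pos: [0.5106, -0.0886, 0.0918]
eef_rot: [3.141, -0.047, 0.0]
ft_force: [0.8, -0.3, 0.3]
width: 0.0853
```

```bash
python3 - <<'E'
from h import *
import pickle
np.set_printoptions(precision=4,suppress=True)
s=r.read_state();c=r.camera('wrist');save(c,'w6.png')
pickle.dump((s,c),open('w6.pkl','wb'))
print(s['clock'],s['tool_pos'],s['eef_rot'],s['ft_force'],s['ft_torque'])
E
```

```text
14.6 [ 0.5106 -0.0886  0.0918] [ 3.1412 -0.047   0.0002] [ 0.802  -0.2648  0.2843] [0.0367 0.0194 0.0257]
```

View pics/w6.png

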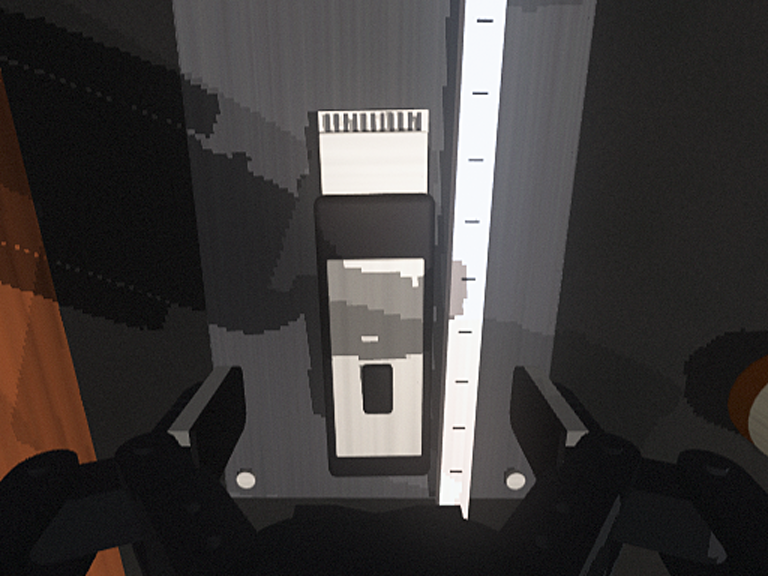

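The clipper is centred between the jaws (centre x≈375) and the fence is clear. I'll go down and close.

>>> {"api": "move_arm", "payload": {
  "twist": [
    [0,0,0],
    [0,0,0],
    [0,0,0],
    [0,0,0],
    [0,0,0],
    [0,0,0],
    [0,0,0],
    [0,0,0],
    [0,0,0],
    [0,0,0],
    [0,0,0],
    [0,0,0]
  ],
  "offset": [
    [0,0,2],
    [0,0,1.5],
    [0,0,0.7],
    [0,0,0],
    [0,0,0],
    [0,0,0],
    [0,0,0],
    [0,0,0],
    [0,0,0],
    [0,0,0],
    [0,0,0],
    [0,0,0]
  ],
  "fingers": [0,0,0.1,0.2,0.3,0.4,0.45,0.5,0.6,0.7,1,1],
  "grip_force": 25
}}

```text
clock: 15.65
tool_pos: [0.5107, -0.0893, 0.0506]
eef_rot: [3.14, -0.048, 0.002]
ft_force: [-1.5, 0.4, 6.0]
width: 0.0435
```

```bash
python3 - <<'E'
from h import *
import pickle
np.set_printoptions(precision=4,suppress=True)
s=r.read_state();c=r.camera('wrist');save(c,'w7.png')
pickle.dump((s,c),open('w7.pkl','wb'))
print(s['clock'],s['tool_pos'],s['eef_rot'],s['ft_force'],s['ft_torque'],s['width'])
E
```

```text
15.65 [ 0.5107 -0.0893  0.0506] [ 3.1404 -0.0482  0.0024] [-1.4719  0.3767  6.0421] [0.0113 0.2506 0.1154] 0.043482899694864505
```

View pics/w7.png

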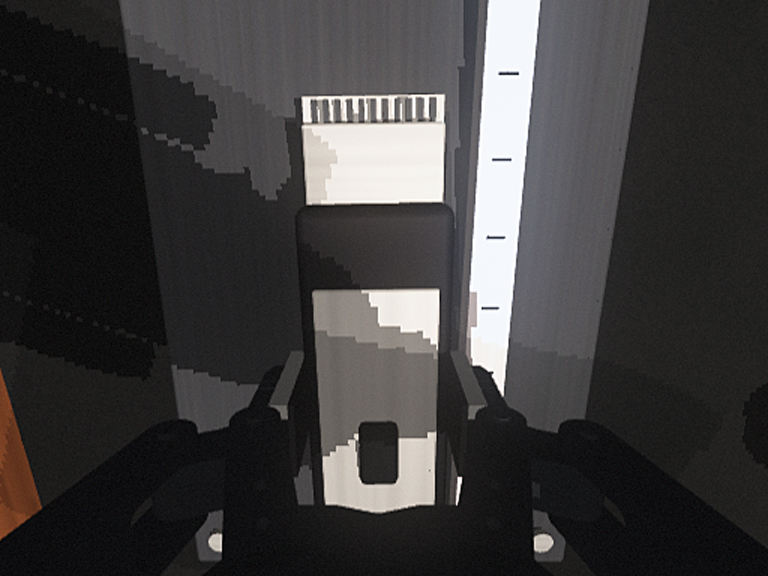

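>>> {"api": "move_arm", "payload": {
  "twist": [
    [0,0,0],
    [0,0,0],
    [0,0,0],
    [0,0,0],
    [0,0,0]
  ],
  "offset": [
    [0.2,0,-0.04],
    [0.2,0,0],
    [0.2,0,0],
    [0.2,0,0],
    [0,0,0]
  ],
  "fingers": [1,1,1,1,1]
}}

```text
clock: 16.12
tool_pos: [0.5149, -0.0891, 0.0507]
eef_rot: [-3.141, 0.047, 0.01]
ft_force: [-14.0, -0.4, 16.0]
width: 0.0437
```

>>> {"api": "move_arm", "payload": {
  "twist": [
    [0,0,0],
    [0,0,0],
    [0,0,0]
  ],
  "offset": [
    [0.05,0,0],
    [0.05,0,0],
    [0,0,0]
  ],
  "fingers": [1,1,1]
}}

```text
clock: 16.37
tool_pos: [0.5149, -0.089, 0.0507]
eef_rot: [-3.141, 0.047, 0.013]
ft_force: [-15.3, -1.5, 17.8]
width: 0.0434
```

```bash
python3 - <<'E'
from h import *
import pickle
np.set_printoptions(precision=4,suppress=True)
s=r.read_state();c=r.camera('wrist');save(c,'w8.png')
print(s['clock'],s['tool_pos'],s['eef_rot'],s['ft_force'],s['ft_torque'],s['width'],r.tip_extent)
c=r.camera('scene')
im=c['image'][130:260,190:350];cv2.imwrite('pics/s8.png',cv2.cvtColor(cv2.resize(im,None,fx=4.5,fy=4.5,interpolation=cv2.INTER_CUBIC),cv2.COLOR_RGB2BGR))
E
```

```text
16.3667 [ 0.5149 -0.089   0.0507] [-3.1408  0.0466  0.0131] [-15.2931  -1.4652  17.8404] [-0.2785  2.6889  0.0635] 0.04341986888141526 0.017
```

View pics/w8.png

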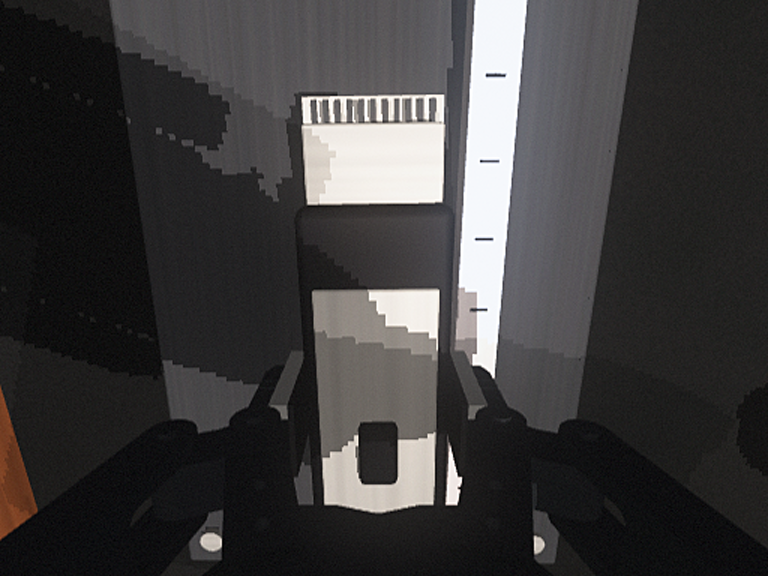

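View pics/s8.png

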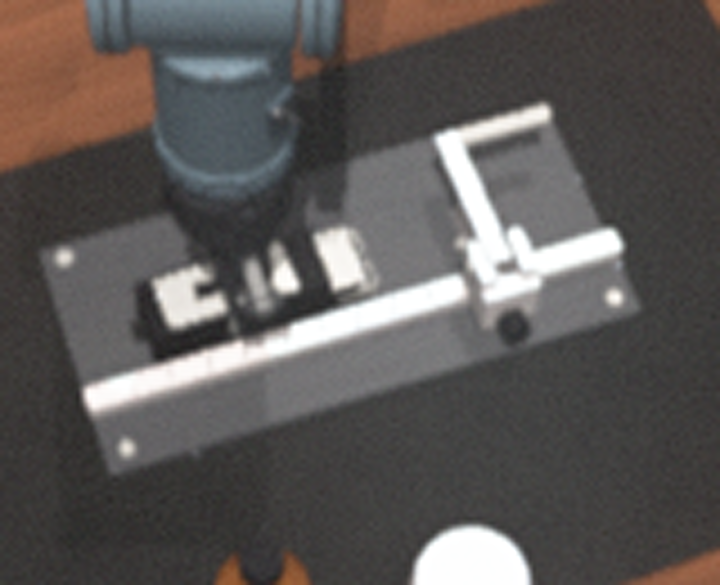

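>>> {"api": "move_arm", "payload": {
  "twist": [
    [0,0,0],
    [0,0,0],
    [0,0,0]
  ],
  "offset": [
    [-0.3,0,0],
    [0,0,-0.1],
    [0,0,0]
  ],
  "fingers": [1,1,1]
}}

```text
clock: 16.72
tool_pos: [0.5162, -0.0893, 0.0509]
eef_rot: [3.141, -0.049, 0.001]
ft_force: [0.6, -0.5, -4.9]
width: 0.0434
```

>>> {"api": "move_arm", "payload": {
  "twist": [
    [0,0,0],
    [0,0,0],
    [0,0,0]
  ],
  "offset": [
    [0,0,-0.05],
    [0,0,-0.05],
    [0,0,0]
  ],
  "fingers": [1,1,1]
}}

```text
clock: 16.97
tool_pos: [0.5163, -0.0892, 0.0515]
eef_rot: [-3.141, 0.049, 0.0]
ft_force: [-0.6, 0.0, -3.0]
width: 0.0432
```

>>> {"api": "move_arm", "payload": {
  "twist": [
    [0,0,0],
    [0,0,0],
    [0,0,0],
    [0,0,0]
  ],
  "offset": [
    [0.15,0,0],
    [0.15,0,0],
    [0.1,0,0],
    [0,0,0]
  ],
  "fingers": [1,1,1,1]
}}

```text
clock: 17.3
tool_pos: [0.5196, -0.0892, 0.0514]
eef_rot: [-3.141, 0.049, 0.003]
ft_force: [-2.9, -0.0, -3.7]
width: 0.0437
```

>>> {"api": "move_arm", "payload": {
  "twist": [
    [0,0,0],
    [0,0,0],
    [0,0,0]
  ],
  "offset": [
    [0.05,0,0],
    [0.05,0,0],
    [0,0,0]
  ],
  "fingers": [1,1,1]
}}

```text
clock: 17.55
tool_pos: [0.5199, -0.089, 0.0513]
eef_rot: [-3.14, 0.049, 0.004]
ft_force: [-5.9, 0.3, -3.6]
width: 0.0431
```

>>> {"api": "move_arm", "payload": {
  "twist": [
    [0,0,0],
    [0,0,0],
    [0,0,0]
  ],
  "offset": [
    [-0.05,0,0.03],
    [0,0,0.02],
    [0,0,0]
  ],
  "fingers": [1,1,1]
}}

```text
clock: 17.8
tool_pos: [0.5199, -0.089, 0.0512]
eef_rot: [-3.141, 0.049, 0.002]
ft_force: [-5.4, 0.6, -0.6]
width: 0.0436
```

>>> {"api": "move_arm", "payload": {
  "twist": [
    [0,0,0],
    [0,0,0],
    [0,0,0],
    [0,0,0],
    [0,0,0],
    [0,0,0],
    [0,0,0],
    [0,0,0]
  ],
  "offset": [
    [0,-0.4,0],
    [0,-0.6,0],
    [0,-0.6,0],
    [0,-0.6,0],
    [0,-0.6,0],
    [0,-0.6,0],
    [0,-0.4,0],
    [0,0,0]
  ],
  "fingers": [1,1,1,1,1,1,1,1]
}}

```text
clock: 18.47
tool_pos: [0.5212, -0.051, 0.0511]
eef_rot: [-3.141, 0.048, 0.002]
ft_force: [-4.5, 1.5, -2.7]
width: 0.0436
```

```bash
python3 - <<'E'
from h import *
import pickle
np.set_printoptions(precision=4,suppress=True)
s=r.read_state();c=r.camera('wrist');save(c,'w9.png')
pickle.dump((s,c),open('w9.pkl','wb'))
print(s['clock'],s['tool_pos'],s['eef_rot'],s['ft_force'],s['ft_torque'],s['width'])
E
```

```text
18.4667 [ 0.5212 -0.051   0.0511] [-3.1412  0.0483  0.0019] [-4.4649  1.525  -2.7012] [-0.0733  0.829  -0.3039] 0.04357655841431122
```

View pics/w9.png

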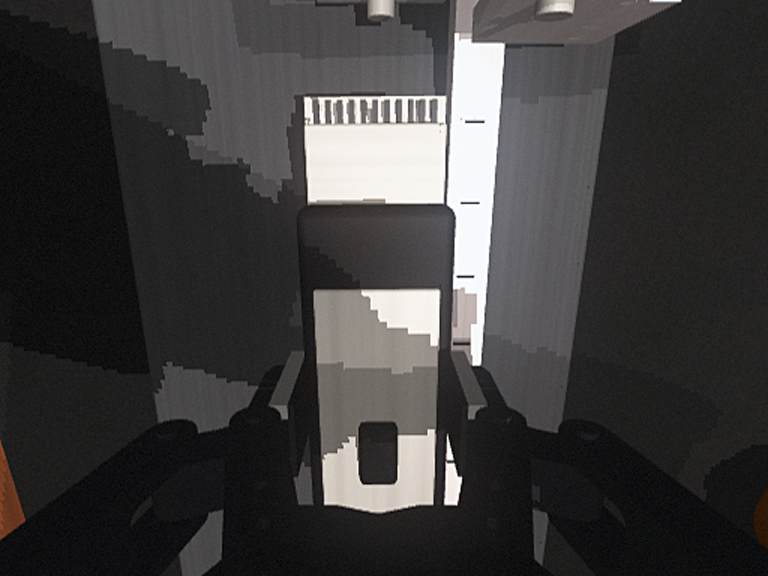

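The clipper is flush with the fence. The screw tip at (380,20) lines up with the blade edge at y≈97. Next I work out the gap.

```bash
python3 - <<'E'
from h import *
import pickle
np.set_printoptions(precision=1,suppress=True)
s,c=pickle.load(open('w9.pkl','rb'))
for z in (.026,.03,.032): print(z,ray(c,380/1.5,20/1.5,z,s)*1000, ray(c,375/1.5,97/1.5,z,s)*1000)
E
```

```text
0.026 [526.1  59.2  26. ] [524.   38.2  26. ]
0.03 [526.1  58.2  30. ] [524.   37.8  30. ]
0.032 [526.1  57.7  32. ] [524.   37.6  32. ]
```

>>> {"api": "move_arm", "payload": {
  "twist": [
    [0,0,0],
    [0,0,0],
    [0,0,0],
    [0,0,0],
    [0,0,0],
    [0,0,0],
    [0,0,0]
  ],
  "offset": [
    [0,-0.3,0],
    [0,-0.3,0],
    [0,-0.3,0],
    [0,-0.3,0],
    [0,-0.2,0],
    [0,-0.1,0],
    [0,0,0]
  ],
  "fingers": [1,1,1,1,1,1,1]
}}

```text
clock: 19.1
tool_pos: [0.5218, -0.0369, 0.0511]
eef_rot: [3.141, -0.049, -0.002]
ft_force: [-5.0, -2.8, -1.9]
width: 0.0435
```

>>> {"api": "move_arm", "payload": {
  "twist": [
    [0,0,0],
    [0,0,0],
    [0,0,0],
    [0,0,0]
  ],
  "offset": [
    [0,-0.05,0],
    [0,-0.05,0],
    [0,-0.05,0],
    [0,-0.05,0]
  ],
  "fingers": [1,1,1,1]
}}

```text
clock: 19.43
tool_pos: [0.5218, -0.0353, 0.0511]
eef_rot: [3.14, -0.049, -0.002]
ft_force: [-5.7, -4.4, -2.9]
width: 0.0435
```

>>> {"api": "move_arm", "payload": {
  "twist": [
    [0,0,0],
    [0,0,0],
    [0,0,0]
  ],
  "offset": [
    [0,-0.05,0],
    [0,-0.05,0],
    [0,0,0]
  ],
  "fingers": [1,1,1]
}}

```text
clock: 19.68
tool_pos: [0.5218, -0.0342, 0.0511]
eef_rot: [3.14, -0.049, -0.002]
ft_force: [-6.0, -3.7, -3.1]
width: 0.0437
```

>>> {"api": "move_arm", "payload": {
  "twist": [
    [0,0,0],
    [0,0,0]
  ],
  "offset": [
    [-0.06,0,0],
    [0,0,0]
  ],
  "fingers": [1,1]
}}

```text
clock: 19.85
tool_pos: [0.5218, -0.0339, 0.0511]
eef_rot: [3.141, -0.049, 0.0]
ft_force: [-3.2, -2.4, -4.6]
width: 0.0436
```

>>> {"api": "move_arm", "payload": {
  "twist": [
    [0,0,0],
    [0,0,0],
    [0,0,0]
  ],
  "offset": [
    [0,-0.05,0],
    [0,-0.05,0],
    [0,0,0]
  ],
  "fingers": [1,1,1]
}}

```text
clock: 20.1
tool_pos: [0.5218, -0.0324, 0.0512]
eef_rot: [3.141, -0.049, -0.0]
ft_force: [-4.1, -2.1, -4.5]
width: 0.0433
```

```bash
python3 - <<'E'
from h import *
import pickle
np.set_printoptions(precision=4,suppress=True)
s=r.read_state();c=r.camera('wrist');save(c,'w10.png')
print(s['clock'],s['tool_pos'],s['ft_force'],s['ft_torque'])
im=c['image'][0:130,180:330];cv2.imwrite('pics/w10.png',cv2.cvtColor(cv2.resize(im,None,fx=4.,fy=4.,interpolation=cv2.INTER_CUBIC),cv2.COLOR_RGB2BGR))
E
```

```text
20.1 [ 0.5218 -0.0324  0.0512] [-4.0856 -2.0674 -4.4529] [-0.5216  0.7043 -0.2387]
```

View pics/w10.png

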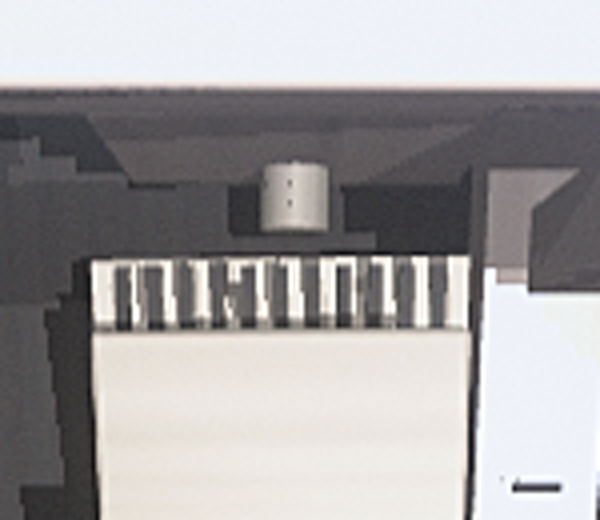

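>>> {"api": "move_arm", "payload": {
  "twist": [
    [0,0,0],
    [0,0,0]
  ],
  "offset": [
    [0,0,0.04],
    [0,0,0]
  ],
  "fingers": [1,1]
}}

```text
clock: 20.32
tool_pos: [0.5218, -0.0323, 0.0511]
eef_rot: [3.141, -0.048, 0.0]
ft_force: [-4.9, -2.6, -1.5]
width: 0.0431
```

>>> {"api": "move_arm", "payload": {
  "twist": [
    [0,0,0],
    [0,0,0],
    [0,0,0]
  ],
  "offset": [
    [0,-0.05,0],
    [0,-0.05,0],
    [0,0,0]
  ],
  "fingers": [1,1,1]
}}

```text
clock: 20.57
tool_pos: [0.5218, -0.0316, 0.051]
eef_rot: [3.141, -0.048, 0.0]
ft_force: [-5.5, -3.7, -2.8]
width: 0.0436
```

>>> {"api": "move_arm", "payload": {
  "twist": [
    [0,0,0],
    [0,0,0]
  ],
  "offset": [
    [0,-0.04,0],
    [0,0,0]
  ],
  "fingers": [1,1]
}}

```text
clock: 20.73
tool_pos: [0.5219, -0.0312, 0.051]
eef_rot: [3.141, -0.049, 0.0]
ft_force: [-3.8, -3.9, -3.0]
width: 0.0436
```

>>> {"api": "move_arm", "payload": {
  "twist": [
    [0,0,0],
    [0,0,0]
  ],
  "offset": [
    [0,-0.04,0],
    [0,0,0]
  ],
  "fingers": [1,1]
}}

```text
clock: 20.9
tool_pos: [0.5219, -0.0308, 0.051]
eef_rot: [3.141, -0.049, 0.0]
ft_force: [-4.6, -3.9, -2.9]
width: 0.0435
```

>>> {"api": "move_arm", "payload": {
  "twist": [
    [0,0,0],
    [0,0,0]
  ],
  "offset": [
    [0,-0.04,0],
    [0,0,0]
  ],
  "fingers": [1,1]
}}

```text
clock: 21.07
tool_pos: [0.5219, -0.0304, 0.051]
eef_rot: [3.141, -0.049, 0.0]
ft_force: [-5.1, -3.4, -3.2]
width: 0.0435
```

>>> {"api": "move_arm", "payload": {
  "twist": [
    [0,0,0],
    [0,0,0]
  ],
  "offset": [
    [0,-0.04,0],
    [0,0,0]
  ],
  "fingers": [1,1]
}}

```text
clock: 21.23
tool_pos: [0.5219, -0.03, 0.051]
eef_rot: [3.141, -0.049, 0.0]
ft_force: [-4.9, -3.5, -2.3]
width: 0.0436
```

>>> {"api": "move_arm", "payload": {
  "twist": [
    [0,0,0],
    [0,0,0]
  ],
  "offset": [
    [0,-0.03,0],
    [0,0,0]
  ],
  "fingers": [1,1]
}}

```text
clock: 21.4
tool_pos: [0.5219, -0.0297, 0.051]
eef_rot: [3.141, -0.049, 0.0]
ft_force: [-4.5, -4.4, -3.5]
width: 0.0434
```

```bash
python3 - <<'E'
from h import *
s=r.read_state();c=r.camera('wrist')
print(s['clock'],s['tool_pos'],s['ft_force'])
im=c['image'][0:130,180:330];cv2.imwrite('pics/w11.png',cv2.cvtColor(cv2.resize(im,None,fx=4.,fy=4.,interpolation=cv2.INTER_CUBIC),cv2.COLOR_RGB2BGR))
E
```

```text
21.4 [ 0.52192162 -0.02972725  0.05096832] [-4.48797149 -4.42270004 -3.46201032]
```

View pics/w11.png

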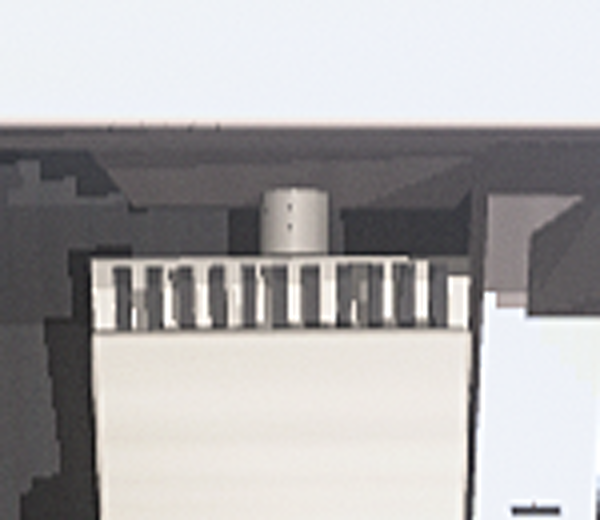

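>>> {"api": "move_arm", "payload": {
  "twist": [
    [0,0,0],
    [0,0,0]
  ],
  "offset": [
    [0,-0.03,0],
    [0,0,0]
  ],
  "fingers": [1,1]
}}

```text
clock: 21.62
tool_pos: [0.5219, -0.0294, 0.051]
eef_rot: [3.141, -0.049, 0.0]
ft_force: [-5.2, -3.9, -3.4]
width: 0.0436
```

>>> {"api": "move_arm", "payload": {
  "twist": [
    [0,0,0],
    [0,0,0]
  ],
  "offset": [
    [0,-0.03,0],
    [0,0,0]
  ],
  "fingers": [1,1]
}}

```text
clock: 21.78
tool_pos: [0.5219, -0.0291, 0.051]
eef_rot: [3.141, -0.049, 0.0]
ft_force: [-4.4, -3.8, -3.3]
width: 0.0432
```

>>> {"api": "move_arm", "payload": {
  "twist": [
    [0,0,0],
    [0,0,0]
  ],
  "offset": [
    [0,-0.03,0],
    [0,0,0]
  ],
  "fingers": [1,1]
}}

```text
clock: 21.95
tool_pos: [0.522, -0.029, 0.051]
eef_rot: [3.14, -0.049, 0.0]
ft_force: [-3.9, -4.2, -1.8]
width: 0.0438
```

>>> {"api": "move_arm", "payload": {
  "twist": [
    [0,0,0],
    [0,0,0]
  ],
  "offset": [
    [0,-0.03,0],
    [0,0,0]
  ],
  "fingers": [1,1]
}}

```text
clock: 22.12
tool_pos: [0.522, -0.029, 0.051]
eef_rot: [3.14, -0.048, 0.0]
ft_force: [-4.3, -5.7, -2.9]
width: 0.0431
```

>>> {"api": "move_arm", "payload": {
  "twist": [
    [0,0,0],
    [0,0,0]
  ],
  "offset": [
    [0,-0.03,0],
    [0,0,0]
  ],
  "fingers": [1,1]
}}

```text
clock: 22.28
tool_pos: [0.522, -0.029, 0.051]
eef_rot: [3.14, -0.048, -0.0]
ft_force: [-4.4, -6.4, -3.7]
width: 0.0437
```

>>> {"api": "move_arm", "payload": {
  "twist": [
    [0,0,0],
    [0,0,0],
    [0,0,0],
    [0,0,0]
  ],
  "offset": [
    [0,-0.03,0],
    [0,0,0],
    [0,0,0],
    [0,0,0]
  ],
  "fingers": [1,1,1,1]
}}

```text
clock: 22.62
tool_pos: [0.522, -0.0289, 0.051]
eef_rot: [3.139, -0.048, 0.0]
ft_force: [-5.4, -8.5, -3.0]
width: 0.0439
```

>>> {"api": "move_arm", "payload": {
  "twist": [
    [0,0,0],
    [0,0,0],
    [0,0,0],
    [0,0,0],
    [0,0,0]
  ],
  "offset": [
    [0,0,0],
    [0,0,0],
    [0,0,0],
    [0,0,0],
    [0,0,0]
  ],
  "fingers": [1,1,1,1,1]
}}

```text
clock: 23.03
tool_pos: [0.522, -0.0289, 0.051]
eef_rot: [3.139, -0.048, 0.0]
ft_force: [-5.5, -8.8, -3.1]
width: 0.0434
```

```bash
python3 - <<'E'
from h import *
s=r.read_state();c=r.camera('wrist')
print(s['clock'],s['tool_pos'],s['ft_force'])
im=c['image'][0:300,150:360];cv2.imwrite('pics/w12.png',cv2.cvtColor(cv2.resize(im,None,fx=2,fy=2.,interpolation=cv2.INTER_CUBIC),cv2.COLOR_RGB2BGR))
E
```

```text
23.0333 [ 0.52197098 -0.028918    0.05099324] [-5.49715926 -8.76556595 -3.13180526]
```

View pics/w12.png

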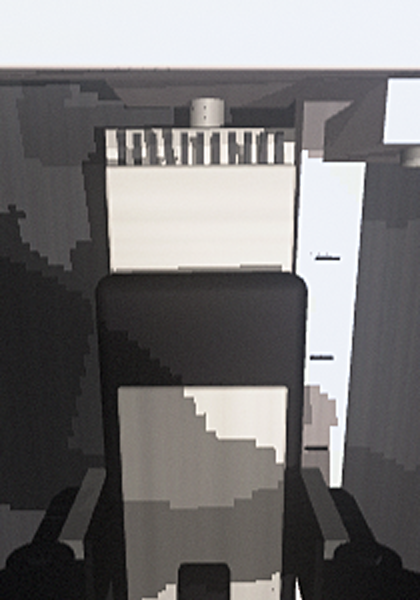

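>>> {"api": "move_arm", "payload": {
  "twist": [
    [0,0,0],
    [0,0,0],
    [0,0,0],
    [0,0,0]
  ],
  "offset": [
    [0,0.04,0.04],
    [0,0,0.02],
    [0,0,0],
    [0,0,0]
  ],
  "fingers": [1,1,1,1]
}}

```text
clock: 23.42
tool_pos: [0.5219, -0.0289, 0.0509]
eef_rot: [3.14, -0.048, 0.0]
ft_force: [-6.6, -6.6, 1.6]
width: 0.0434
```

>>> {"api": "move_arm", "payload": {
  "twist": [
    [0,0,0],
    [0,0,0],
    [0,0,0],
    [0,0,0],
    [0,0,0]
  ],
  "offset": [
    [0,0,0],
    [0,0,0],
    [0,0,0],
    [0,0,0],
    [0,0,0]
  ],
  "fingers": [1,1,1,1,1]
}}

```text
clock: 23.83
tool_pos: [0.522, -0.029, 0.0509]
eef_rot: [3.14, -0.048, 0.0]
ft_force: [-6.9, -6.0, 2.1]
width: 0.0437
```

>>> {"api": "move_arm", "payload": {
  "twist": [
    [0,0,0],
    [0,0,0],
    [0,0,0],
    [0,0,0],
    [0,0,0],
    [0,0,0],
    [0,0,0],
    [0,0,0]
  ],
  "offset": [
    [-0.06,0.04,0],
    [0,0,0],
    [0,0,0],
    [0,0,0],
    [0,0,0],
    [0,0,0],
    [0,0,0],
    [0,0,0]
  ],
  "fingers": [1,1,0.4,0.3,0.2,0.1,0.1,0.1]
}}

```text
clock: 24.5
tool_pos: [0.5217, -0.0283, 0.0504]
eef_rot: [3.141, -0.048, 0.001]
ft_force: [0.8, 0.3, 0.1]
width: 0.0766
```

```bash
python3 - <<'E'
from h import *
s=r.read_state();c=r.camera('wrist')
print(s['clock'],s['tool_pos'],s['ft_force'],s['width'])
im=c['image'][0:300,150:360];cv2.imwrite('pics/w13.png',cv2.cvtColor(cv2.resize(im,None,fx=2,fy=2.,interpolation=cv2.INTER_CUBIC),cv2.COLOR_RGB2BGR))
E
```

```text
24.5 [ 0.52168217 -0.02834763  0.05038131] [0.8014018  0.32780872 0.13411008] 0.07662708290490357
```

View pics/w13.png

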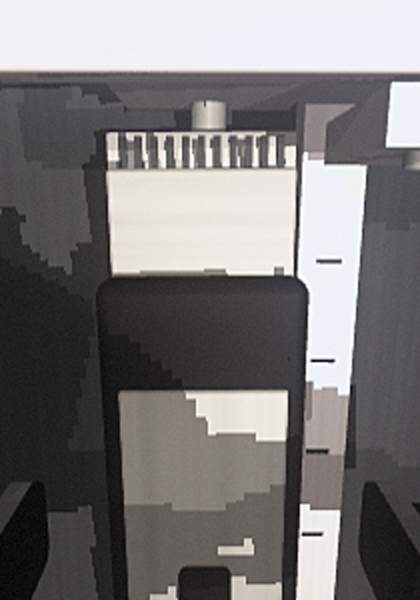

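>>> {"api": "move_arm", "payload": {
  "twist": [
    [0,0,0],
    [0,0,0],
    [0,0,0],
    [0,0,0],
    [0,0,0],
    [0,0,0],
    [0,0,0],
    [0,0,0],
    [0,0,0],
    [0,0,0],
    [0,0,0],
    [0,0,0],
    [0,0,0],
    [0,0,0]
  ],
  "offset": [
    [0,0,-1],
    [0,0,-3],
    [0,0,-4],
    [0,0,-4],
    [0,0,-2],
    [-1.3,-3.56,0],
    [-1.3,-3.56,0],
    [-1.3,-3.56,0],
    [-1.3,-3.56,0],
    [0,0,3],
    [0,0,3],
    [0,0,2],
    [0,0,0],
    [0,0,0]
  ],
  "fingers": [0,0,0,0,0,0,0,0,0,0,0,0,0,0]
}}

```text
clock: 25.72
tool_pos: [0.4733, 0.1156, 0.1103]
eef_rot: [-3.141, 0.049, 0.003]
ft_force: [0.3, 0.4, 0.3]
width: 0.0854
```

```bash
python3 - <<'E'
from h import *
s=r.read_state();c=r.camera('wrist');save(c,'w14.png')
print(s['clock'],s['tool_pos'],s['eef_rot'],s['ft_force'],s['width'])
E
```

```text
25.7167 [0.4732528  0.11556355 0.11026102] [-3.14119432e+00  4.85211330e-02  2.87640477e-03] [0.33548014 0.37186568 0.28126325] 0.0853572854687969
```

View pics/w14.png

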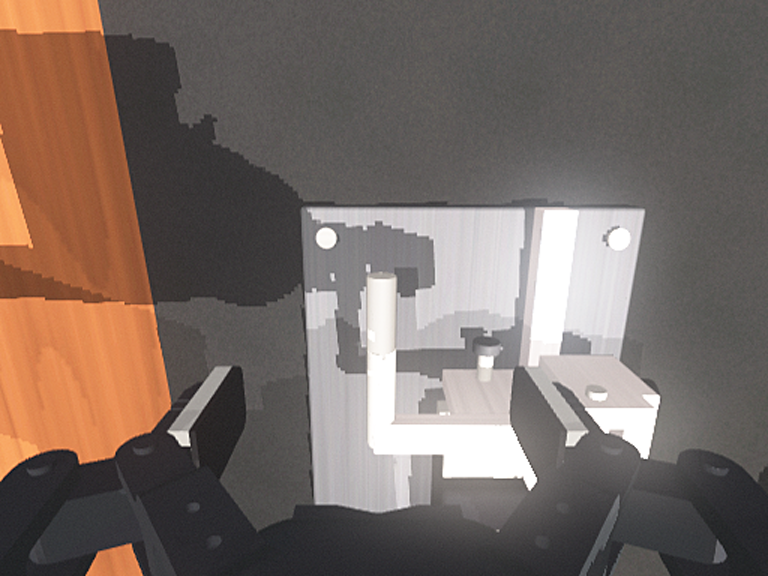

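>>> {"api": "move_arm", "payload": {
  "twist": [
    [0,0,0],
    [0,0,0],
    [0,0,0],
    [0,0,0],
    [0,0,0],
    [0,0,0],
    [0,0,0],
    [0,0,0],
    [0,0,0],
    [0,0,0],
    [0,0,0],
    [0,0,0],
    [0,0,0]
  ],
  "offset": [
    [0,0,0],
    [0,0,0],
    [0.1,0,2],
    [0,0,1.5],
    [0,0,0.8],
    [0,0,0.35],
    [0,0,0],
    [0,0,0],
    [0,0,0],
    [0,0,0],
    [0,0,0],
    [0,0,0],
    [0,0,0]
  ],
  "fingers": [0.3,0.4,0.4,0.4,0.4,0.4,0.6,0.8,1,1,1,1,1],
  "grip_force": 20
}}

```text
clock: 26.85
tool_pos: [0.4744, 0.1155, 0.0645]
eef_rot: [3.141, -0.048, -0.0]
ft_force: [-4.2, -0.2, 5.4]
width: 0.0111
```

```bash
python3 - <<'E'
from arc import arc
for a,b,n in [(0,.45,12),(.45,1.1,14),(1.1,1.75,14),(1.75,2.25,12)]: print(a,b,[[float(y) for y in x] for x in arc(a,b,n)])
E
```

```text
0 0.45 [[0.01, 0.0, -0.34], [0.02, 0.0, -0.33], [0.03, 0.0, -0.34], [0.04, 0.0, -0.33], [0.06, 0.0, -0.34], [0.07, 0.0, -0.33], [0.08, 0.0, -0.33], [0.09, 0.0, -0.32], [0.11, 0.0, -0.32], [0.12, 0.0, -0.32], [0.12, 0.0, -0.31], [0.15, 0.0, -0.3]]
0.45 1.1 [[0.19, 0.0, -0.38], [0.2, 0.0, -0.36], [0.23, 0.0, -0.35], [0.24, 0.0, -0.34], [0.25, 0.0, -0.33], [0.27, 0.0, -0.32], [0.29, 0.0, -0.31], [0.3, 0.0, -0.29], [0.31, 0.0, -0.28], [0.33, 0.0, -0.26], [0.33, 0.0, -0.25], [0.35, 0.0, -0.23], [0.36, 0.0, -0.21], [0.37, 0.0, -0.2]]
1.1 1.75 [[0.37, 0.0, -0.18], [0.39, 0.0, -0.16], [0.39, 0.0, -0.15], [0.4, 0.0, -0.13], [0.4, 0.0, -0.1], [0.41, 0.0, -0.09], [0.41, 0.0, -0.07], [0.42, 0.0, -0.06], [0.41, 0.0, -0.03], [0.42, 0.0, -0.01], [0.42, 0.0, 0.01], [0.42, 0.0, 0.02], [0.41, 0.0, 0.05], [0.41, 0.0, 0.06]]
1.75 2.25 [[0.37, 0.0, 0.08], [0.37, 0.0, 0.09], [0.36, 0.0, 0.1], [0.35, 0.0, 0.12], [0.35, 0.0, 0.14], [0.35, 0.0, 0.15], [0.33, 0.0, 0.16], [0.33, 0.0, 0.18], [0.33, 0.0, 0.19], [0.31, 0.0, 0.2], [0.31, 0.0, 0.22], [0.29, 0.0, 0.23]]
```

>>> {"api": "move_arm", "payload": {
  "twist": [
    [0,0,0],
    [0,0,0],
    [0,0,0],
    [0,0,0],
    [0,0,0],
    [0,0,0],
    [0,0,0],
    [0,0,0],
    [0,0,0],
    [0,0,0],
    [0,0,0],
    [0,0,0]
  ],
  "offset": [
    [0.01,0,-0.34],
    [0.02,0,-0.33],
    [0.03,0,-0.34],
    [0.04,0,-0.33],
    [0.06,0,-0.34],
    [0.07,0,-0.33],
    [0.08,0,-0.33],
    [0.09,0,-0.32],
    [0.11,0,-0.32],
    [0.12,0,-0.32],
    [0.12,0,-0.31],
    [0.15,0,-0.3]
  ],
  "fingers": [1,1,1,1,1,1,1,1,1,1,1,1]
}}

```text
clock: 27.85
tool_pos: [0.4819, 0.1152, 0.1027]
eef_rot: [3.141, -0.048, -0.006]
ft_force: [-8.2, 1.0, -0.2]
width: 0.0112
```

>>> {"api": "move_arm", "payload": {
  "twist": [
    [0,0,0],
    [0,0,0],
    [0,0,0],
    [0,0,0],
    [0,0,0],
    [0,0,0],
    [0,0,0],
    [0,0,0],
    [0,0,0],
    [0,0,0],
    [0,0,0],
    [0,0,0],
    [0,0,0],
    [0,0,0]
  ],
  "offset": [
    [0.19,0,-0.38],
    [0.2,0,-0.36],
    [0.23,0,-0.35],
    [0.24,0,-0.34],
    [0.25,0,-0.33],
    [0.27,0,-0.32],
    [0.29,0,-0.31],
    [0.3,0,-0.29],
    [0.31,0,-0.28],
    [0.33,0,-0.26],
    [0.33,0,-0.25],
    [0.35,0,-0.23],
    [0.36,0,-0.21],
    [0.37,0,-0.2]
  ],
  "fingers": [1,1,1,1,1,1,1,1,1,1,1,1,1,1]
}}

```text
clock: 29.02
tool_pos: [0.5216, 0.114, 0.1469]
eef_rot: [3.141, -0.047, -0.005]
ft_force: [-15.9, -1.5, 21.6]
width: 0.0111
```

```bash
python3 - <<'E'
from h import *
s=r.read_state();c=r.camera('wrist');save(c,'w15.png')
print(s['clock'],s['tool_pos'],s['eef_rot'],s['ft_force'],s['ft_torque'],s['width'])
c=r.camera('scene')
im=c['image'][130:260,190:350];cv2.imwrite('pics/s15.png',cv2.cvtColor(cv2.resize(im,None,fx=4.5,fy=4.5,interpolation=cv2.INTER_CUBIC),cv2.COLOR_RGB2BGR))
E
```

```text
29.0167 [0.52156275 0.11404955 0.1469369 ] [ 3.14069909 -0.04748512 -0.00537911] [-15.93999162  -1.46455701  21.6414273 ] [-3.71177989e-01  2.35072440e+00 -1.59771555e-03] 0.011116350983255172
```

View pics/w15.png

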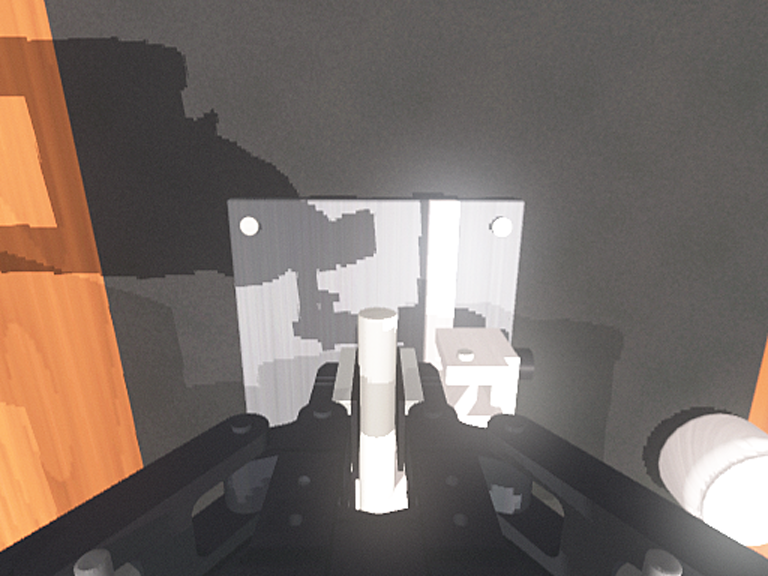

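View pics/s15.png

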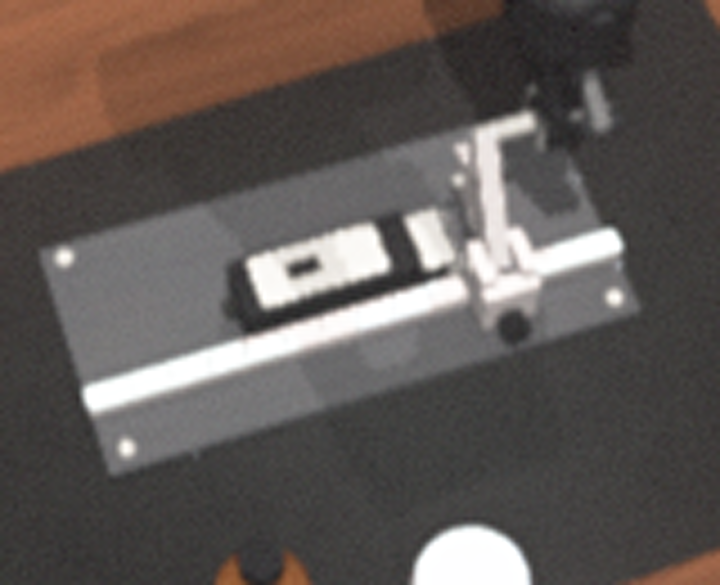

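>>> {"api": "move_arm", "payload": {
  "twist": [
    [0,0,0],
    [0,0,0],
    [0,0,0]
  ],
  "offset": [
    [-0.1,0,-0.1],
    [-0.1,0,-0.15],
    [0,0,0]
  ],
  "fingers": [1,1,1]
}}

```text
clock: 29.37
tool_pos: [0.5227, 0.1139, 0.1477]
eef_rot: [3.141, -0.049, 0.004]
ft_force: [-5.0, -1.2, 7.3]
width: 0.011
```

>>> {"api": "move_arm", "payload": {
  "twist": [
    [0,0,0],
    [0,0,0],
    [0,0,0],
    [0,0,0],
    [0,0,0],
    [0,0,0],
    [0,0,0],
    [0,0,0],
    [0,0,0],
    [0,0,0],
    [0,0,0],
    [0,0,0],
    [0,0,0],
    [0,0,0]
  ],
  "offset": [
    [0.37,0,-0.23],
    [0.39,0,-0.21],
    [0.39,0,-0.15],
    [0.4,0,-0.13],
    [0.4,0,-0.1],
    [0.41,0,-0.09],
    [0.41,0,-0.07],
    [0.42,0,-0.06],
    [0.41,0,-0.03],
    [0.42,0,-0.01],
    [0.42,0,0.01],
    [0.42,0,0.02],
    [0.41,0,0.05],
    [0.41,0,0.06]
  ],
  "fingers": [1,1,1,1,1,1,1,1,1,1,1,1,1,1]
}}

```text
clock: 30.53
tool_pos: [0.5796, 0.1121, 0.156]
eef_rot: [3.141, -0.049, 0.002]
ft_force: [-2.3, -1.4, 1.6]
width: 0.0108
```

>>> {"api": "move_arm", "payload": {
  "twist": [
    [0,0,0],
    [0,0,0],
    [0,0,0],
    [0,0,0],
    [0,0,0],
    [0,0,0],
    [0,0,0],
    [0,0,0],
    [0,0,0],
    [0,0,0],
    [0,0,0],
    [0,0,0],
    [0,0,0]
  ],
  "offset": [
    [0.37,0,0.08],
    [0.37,0,0.09],
    [0.36,0,0.1],
    [0.35,0,0.12],
    [0.35,0,0.14],
    [0.35,0,0.15],
    [0.33,0,0.16],
    [0.33,0,0.18],
    [0.33,0,0.19],
    [0.31,0,0.2],
    [0.31,0,0.22],
    [0.29,0,0.23],
    [0,0,0]
  ],
  "fingers": [1,1,1,1,1,1,1,1,1,1,1,1,1]
}}

```text
clock: 31.62
tool_pos: [0.6197, 0.1109, 0.1366]
eef_rot: [3.141, -0.049, -0.0]
ft_force: [-1.1, -1.6, 1.0]
width: 0.0113
```

>>> {"api": "move_arm", "payload": {
  "twist": [
    [0,0,0],
    [0,0,0],
    [0,0,0],
    [0,0,0]
  ],
  "offset": [
    [0.08,0,0.06],
    [0.08,0,0.06],
    [0.08,0,0.06],
    [0,0,0]
  ],
  "fingers": [1,1,1,1]
}}

```text
clock: 31.95
tool_pos: [0.6208, 0.1109, 0.1358]
eef_rot: [3.141, -0.048, -0.002]
ft_force: [-4.9, -2.2, 3.9]
width: 0.0111
```

It has reached the upper stop. I'll release and retreat.

>>> {"api": "move_arm", "payload": {
  "twist": [
    [0,0,0],
    [0,0,0],
    [0,0,0],
    [0,0,0],
    [0,0,0],
    [0,0,0],
    [0,0,0],
    [0,0,0],
    [0,0,0],
    [0,0,0],
    [0,0,0],
    [0,0,0],
    [0,0,0],
    [0,0,0]
  ],
  "offset": [
    [0,0,0],
    [0,0,0],
    [0,0,0],
    [0,0,0],
    [0,0,0],
    [0,0,-1],
    [0,0,-3],
    [0,0,-4],
    [0,0,-4],
    [0,0,-4],
    [-2.5,3,0],
    [-2.5,3,0],
    [-2.5,0,0],
    [0,0,0]
  ],
  "fingers": [0.8,0.6,0.4,0.2,0.1,0,0,0,0,0,0,0,0,0]
}}

```text
clock: 33.12
tool_pos: [0.541, 0.0525, 0.2968]
eef_rot: [3.141, -0.051, -0.002]
ft_force: [-1.2, -0.7, -1.0]
width: 0.0853
```

```bash
python3 - <<'E'
from h import *
np.set_printoptions(precision=1,suppress=True)
s=r.read_state();c=r.camera('wrist');save(c,'w16.png')
print(s['clock'],s['tool_pos'],s['ft_force'],s['width'])
a=np.radians(-1.85);M=np.array([[np.cos(a),np.sin(a)],[-np.sin(a),np.cos(a)]])
for t in ['leaf','clipper_centre','tonic','pomade']:
    for d in r.look_for(c,t): p=np.array(d['at']);print(t,round(d['conf'],2),p*1000,'jig',M@(p[:2]-[.5152,-.019])*1000)
c=r.camera('scene')
im=c['image'][130:280,190:350];cv2.imwrite('pics/s16.png',cv2.cvtColor(cv2.resize(im,None,fx=4,fy=4,interpolation=cv2.INTER_CUBIC),cv2.COLOR_RGB2BGR))
E
```

```text
33.1167 [0.5 0.1 0.3] [-1.2 -0.7 -1. ] 0.08531491603827822
leaf 0.6 [602.9  72.2 135.7] jig [84.7 94. ]
clipper_centre 0.88 [518.5 -10.4  51. ] jig [3.  8.7]
clipper_centre 0.84 [ 236.7 -313.3   20.3] jig [-268.9 -303.1]
tonic 0.62 [605.3  70.6 131.6] jig [87.2 92.5]
pomade 0.95 [744.7 -17.9  44.8] jig [229.3   8.5]
pomade 0.63 [603.7  74.9 129.1] jig [85.4 96.7]
```

View pics/w16.png

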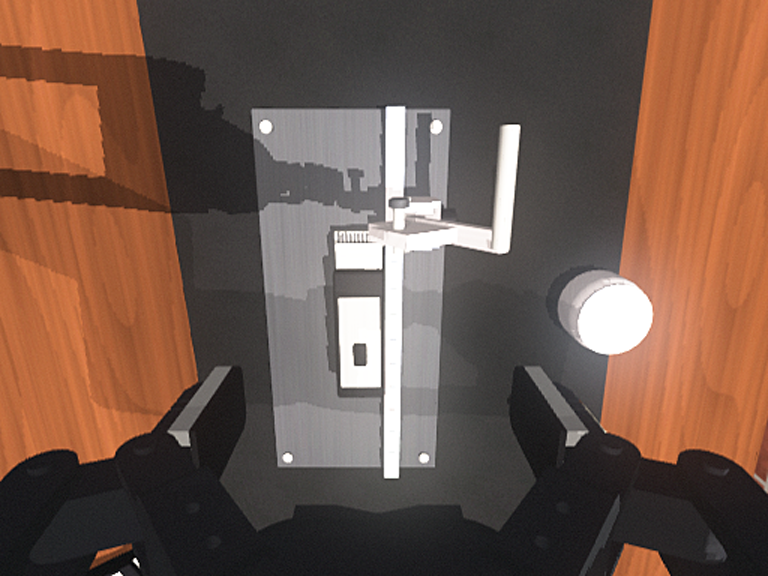

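View pics/s16.png

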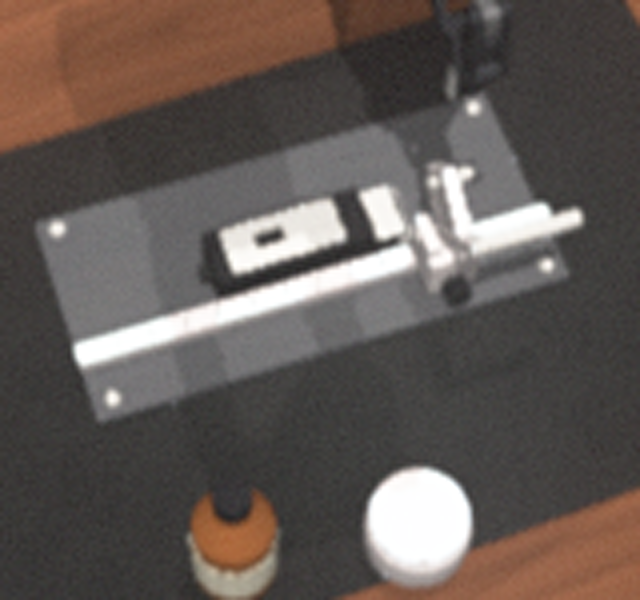

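>>> {"api": "move_arm", "payload": {
  "twist": [
    [0,0,0],
    [0,0,0],
    [0,0,0],
    [0,0,0],
    [0,0,0],
    [0,0,0],
    [0,0,0],
    [0,0,0]
  ],
  "offset": [
    [0,3.5,0],
    [0,3.5,0],
    [0,3.5,0],
    [0,3.5,0],
    [0,0,3],
    [0,0,3],
    [0,0,3],
    [0,0,0]
  ],
  "fingers": [0,0,0,0,0,0,0,0]
}}

```text
clock: 34.08
tool_pos: [0.5376, -0.0857, 0.1991]
eef_rot: [-3.137, 0.049, 0.017]
ft_force: [-1.0, 0.1, -0.6]
width: 0.0852
```

```bash
python3 - <<'E'
from h import *
np.set_printoptions(precision=1,suppress=True)
s=r.read_state();c=r.camera('wrist')
import pickle;pickle.dump((s,c),open('w17.pkl','wb'))
print(s['clock'],s['tool_pos']*1000,s['ft_force'],s['width'])
im=c['image'][40:330,180:330];cv2.imwrite('pics/w17.png',cv2.cvtColor(cv2.resize(im,None,fx=2,fy=2,interpolation=cv2.INTER_CUBIC),cv2.COLOR_RGB2BGR))
E
```

```text
34.0833 [537.6 -85.7 199.1] [-1.   0.1 -0.6] 0.08521923780470991
```

View pics/w17.png

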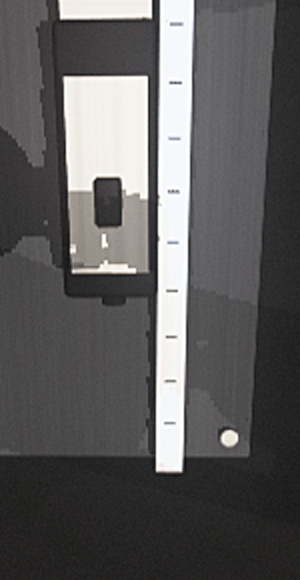

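```bash
python3 - <<'E'
from h import *
import pickle
np.set_printoptions(precision=1,suppress=True)
s,c=pickle.load(open('w17.pkl','rb'))
im=c['image'][40:200,195:285]
g=np.clip((im.astype(float)/255)**0.5*255,0,255).astype(np.uint8)
cv2.imwrite('pics/w17b.png',cv2.cvtColor(cv2.resize(g,None,fx=3.7,fy=3.7,interpolation=cv2.INTER_CUBIC),cv2.COLOR_RGB2BGR)); 
for v in (70,100,130,160,175,185): print(v,[int(x) for x in im.mean(2)[v-40][45:75]])
E
```

```text
70 [72, 69, 70, 76, 71, 71, 76, 70, 74, 74, 71, 75, 73, 74, 71, 77, 67, 58, 50, 120, 255, 251, 247, 247, 248, 248, 248, 248, 248, 248]
100 [239, 242, 242, 242, 243, 242, 242, 241, 243, 240, 239, 243, 250, 250, 47, 76, 72, 60, 51, 190, 255, 250, 247, 248, 249, 248, 248, 248, 248, 248]
130 [124, 255, 243, 241, 242, 243, 241, 241, 239, 240, 238, 240, 246, 253, 72, 68, 67, 56, 53, 253, 254, 248, 247, 248, 248, 248, 248, 248, 248, 248]
160 [142, 148, 149, 154, 156, 157, 153, 155, 152, 150, 149, 149, 151, 156, 74, 48, 51, 47, 39, 186, 255, 249, 247, 235, 215, 221, 221, 222, 220, 239]
175 [248, 248, 251, 254, 254, 255, 255, 255, 142, 154, 149, 151, 154, 158, 106, 53, 55, 42, 44, 255, 252, 247, 243, 244, 249, 248, 248, 248, 248, 248]
185 [51, 48, 53, 54, 55, 55, 50, 56, 56, 56, 57, 55, 56, 59, 58, 57, 54, 38, 59, 255, 250, 246, 249, 140, 119, 122, 122, 110, 119, 253]
```

View pics/w17b.png

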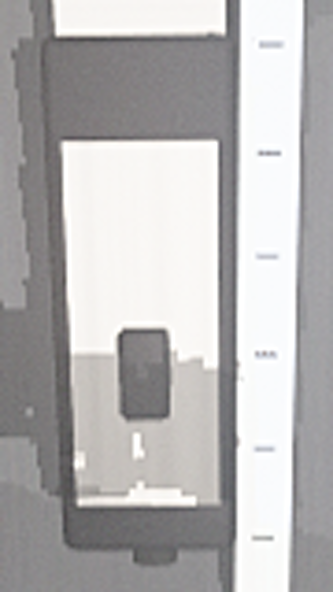

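The clipper's side runs evenly along the fence over its whole length, and the stop is up. I'm handing in.

```bash
python3 -c "
from bench import r
print(r.hand_in())"
```

```text
the job is handed in; nothing more can be done
None
```

The job is done and handed in at about 34 s of the 72 s allowed. No verdict came back.

- **Stop lowered:** I gripped the bar and took it down along its arc in small steps. It was home on the fence when further pressing drew up to 18.6 N with almost no movement.
- **Clipper gauged:** I used the middle-sized clipper, the one on the jig plate. It went against the fence, then forward in 0.3–0.5 mm steps until the blade stalled on the screw tip.
- **Press force:** The wrist read 6–9 N in y for over 1 s. Sliding friction was about 3.5–4 N of that, so the blade force was probably 2–5 N. I could not separate the two exactly.
- **Release and stop up:** I let go of the clipper and flipped the stop up until it met its upper end.

Two things did not go smoothly:
- **First push to the fence:** It stuck with the clipper pressed down, at about 15 N sideways and 18 N vertical. I took the weight off and redid it.
- **Raising the stop:** Halfway up, the side load on the bar reached about 27 N because my arc was slightly tight. I corrected it there.

The last pictures show the stop up and the clipper lying evenly along the fence at its gauged place. The bottle and tin stand where they were; I did not look at the comb again, but the arm never went near it. A rough check on one wide picture suggested a 3 mm gap at the fence. The closer picture showed only a thin, even dark line there, 1–2 pixels wide, which I took as flush.

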